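# Close the two-part mould, weight it and start its timer

### The job

Get the mould ready for its timed clamping run: first clear every left-over ring off the lower mould into the iron tray, then lower the top plate, kept level, over the two guide pins until it lies fully home. Stand one brass weight upright on each of the plate's two yellow marks, and then start the timer by pushing the roller arm of the limit switch sideways until it trips (past about 30 degrees) for a moment, and let it spring back. Leave the jar and the pliers where they are.

Things in the scene. Friction and masses are not known exactly. Their poses are not given: they have to be found in the camera images.
- mould_face (a point): lower mould half, fixed: dark steel block 120 (x) x 230 (y) x 24 mm. Site: centre of its flat upper face, 24 mm above the bench; x across the block, y along it, z up. Two steel guide pins stand on the face at y = +85 and -85 mm: 12 mm thick, 34 mm high, the top 12 mm tapering to a 5 mm nose
- pin_left (a point): tip of the guide pin at y = +85 mm of the lower mould
- pin_right (a point): tip of the guide pin at y = -85 mm of the lower mould
- plate_handle (a point): centre of the black handle bar (16 wide in x, 60 long in y, 18 high, open below) on the loose aluminium top plate, 100 (x) x 210 (y) x 12 mm, 0.55 kg, lying on the bench; z up. The bar centre is 38 mm above the plate's underside. 14 mm through holes at y = +85 and -85 mm take the pins, either way round. Home, the underside lies on the mould face and the pins stand 22 mm out
- mark_left (a point): centre of the round yellow mark (38 mm across, flush) on the plate's top at y = +56 mm; z up
- mark_right (a point): the same on the plate's top at y = -56 mm
- ring_1_mid (a point): green resin ring, 21 mm across, 8 mm high (solid to the touch); may be absent. Site: its centre, half-way up, z up. It starts lying flat on the lower mould's face, in a row along the face's y axis about 36 mm apart
- ring_2_mid (a point): second green resin ring, the same; may be absent. Site: its centre, half-way up, z up. It starts lying flat on the lower mould's face, in a row along the face's y axis about 36 mm apart
- ring_3_mid (a point): white and gold ring sample, 24 mm across, grippable height 12 mm; may be absent. Site: its centre, half-way up, z up. It starts lying flat on the lower mould's face, in a row along the face's y axis about 36 mm apart
- ring_4_mid (a point): second white and gold ring sample, the same; may be absent. Site: its centre, half-way up, z up. It starts lying flat on the lower mould's face, in a row along the face's y axis about 36 mm apart
- tray_mid (a point): dark iron casting tray, fixed on the bench, open at the top, outside about 76 (x) x 82 (y) mm and 40 mm high, inside about 60 x 70 mm. Site: centre of its inner floor, 6 mm above the bench; z up
- weight_1_mid (a point): brass bottle-shaped weight, 30 mm across, 36 mm high, 0.3 kg. Site: its centre, half-way up; z up. It starts upright on the bench
- weight_2_mid (a point): second brass weight, the same
- limit_switch: roller lever limit switch, fixed: grey box 36 (x) x 40 (y) mm, top 70 mm above the bench, on a 70 x 60 mm foot. Origin: centre of the underside; -x is its front, y its left, z up. Its steel arm stands upright 30 mm in front of the origin and swings sideways (in the y-z plane) about a shaft 55 mm above the bench
- roller (a point): centre of the red roller (18 mm across, 10 mm wide) at the arm's upper end, 50 mm from the shaft: 105 mm above the bench at rest
- roller_arm (a joint): angle of the roller arm, rad: 0 upright at rest, positive when the roller goes to the switch's +y, stops at -1.0 and 1.0; a spring returns it (0.25 N m/rad: about 3 N at the roller at 0.5 rad). The switch trips, either way, beyond 0.5
- jar: bystander: small glass jar with black cap, 34 mm across, 48 mm high; origin centre of underside
- pliers: bystander: red-handled pliers lying flat, 126 x 44 x 11 mm; origin centre of underside
There are look-alikes about, which are no part of the job. Leave any orange or turquoise look-alike of the part that bears weight_1_mid alone. What is shaped like the part that bears tray_mid but orange is not meant.

How it is judged:
On the way, in this order (a step that is already met when the one before it is completed fails the run):
1. all left-over rings lie in the iron tray (horizontal distance between each of ring_1_mid, ring_2_mid, ring_3_mid, ring_4_mid and tray_mid below 0.042 m and height (world z) of each of ring_1_mid, ring_2_mid, ring_3_mid, ring_4_mid below 0.042 m and contact force between the fingers and ring_1 below 0.3 N and contact force between the fingers and ring_2 below 0.3 N and contact force between the fingers and ring_3 below 0.3 N and contact force between the fingers and ring_4 below 0.3 N), for 0.2 s.
2. the top plate lies fully home on the lower mould over both pins, let go (z of plate_handle in the frame of mould_face between 0.034 and 0.0405 m and horizontal distance between plate_handle and mould_face below 0.004 m and angle between the x axis of plate_handle and the x axis of mould_face, either way round below 0.035 rad and angle between plate_handle's own z axis and vertical below 0.03 rad and contact force between the fingers and top_plate below 0.3 N), for 0.2 s.
3. a brass weight stands on each yellow mark of the plate, let go (all of step 2 and ((horizontal distance between weight_1_mid and mark_left below 0.015 m and z of weight_1_mid in the frame of mark_left between 0.012 and 0.022 m and angle between each of weight_1_mid, weight_2_mid's own z axis and vertical below 0.15 rad and contact force between the fingers and weight_1 below 0.3 N and horizontal distance between weight_2_mid and mark_right below 0.015 m and z of weight_2_mid in the frame of mark_right between 0.012 and 0.022 m and contact force between the fingers and weight_2 below 0.3 N) or (horizontal distance between weight_2_mid and mark_left below 0.015 m and z of weight_2_mid in the frame of mark_left between 0.012 and 0.022 m and angle between each of weight_2_mid, weight_1_mid's own z axis and vertical below 0.15 rad and contact force between the fingers and weight_2 below 0.3 N and horizontal distance between weight_1_mid and mark_right below 0.015 m and z of weight_1_mid in the frame of mark_right between 0.012 and 0.022 m and contact force between the fingers and weight_1 below 0.3 N))), for 0.2 s.
4. the roller arm is pushed past 0.5 rad, either way ((value of joint roller_arm above 0.5 rad or value of joint roller_arm below -0.5 rad)), for 0.1 s.
At the end, for the whole second after the job is handed in: rings in the tray (42 mm of its centre, below the rim); plate home: handle at most 40.5 mm over the mould face, 4 mm off centre, 0.03 rad tilted, 0.035 rad turned; one weight upright within 15 mm of each yellow mark's centre; roller arm back within 0.12 rad; all released, at rest (all of step 1 and all of step 3 and value of joint roller_arm between -0.12 and 0.12 rad and linear speed of each of weight_1, weight_2, top_plate below 0.03 m/s); the robot touches nothing.
It fails at once if the top plate is tilted by more than 0.35 rad (angle between plate_handle's own z axis and vertical above 0.35 rad).
It fails at once if the jar or the pliers is moved by more than 40 mm (distance of any of jar, pliers from where it was at the start of the episode above 0.04 m).
Of ring_1, ring_2, ring_3, ring_4 only 2 to 4 are there at a start; the rules pass over those that are not, and their reading is None.
At some moment in a run one of ring_1, ring_2, ring_3, ring_4, weight_1, weight_2 may be knocked a few centimetres aside while the robot is not near it.
It also fails if it takes over 210 s, if anything falls off the work surface, if the arm or the gripper's body presses on something with over 40 N, if the wrist force passes 120 N, or if a joint passes its speed limit or range.

### The arm

A 7-joint arm with a two-finger parallel gripper is mounted at the origin on a cart in front of the work surface, level with it; the furniture and walls round the work are solid. World frame = base frame: x ahead of the robot, y to its left, z up, the work surface at z = 0. Lengths are in m, angles in rad, forces in N, time in s.
With the tool pointing down it reaches from about 0.4 to 0.875 m from the base axis. Payload 19.3 kg.
Tool frame: the origin (TCP) lies midway between the tips of the shut fingers; the grasp point (between the pads) lies 19 mm behind it; z points along the fingers, y is the line along which they close (so a half turn about z gives the same grasp; the last joint's range is limited). The gripper opens to 85 mm and grips with 20 to 120 N. Pads are 22 mm wide; open, the fingers measure 114 mm over their backs; the gripper's body (76 mm by 85 mm) begins 54 mm behind the grasp point. The pads swing forward as they close: fully open they stand 13 mm farther back than shut.
Start: joints at [-1.206, 0.521, -0.036, 1.599, 0.021, 1.021, -0.113], TCP at [0.263, 0.567, 0.231] pointing down, gripper open.
Joint ranges: [-2.91, 2.91], [-0.3, 2.13], [-1.5, 1.42], [0.17, 2.43], [-1.26, 4.41], [0.16, 1.93], [-2.52, 2.52]. Speed limits (rad/s): [1.89, 1.89, 2.39, 2.39, 3.01, 3.01, 3.01].

### API

Orientations are given as [roll, pitch, yaw] about the fixed x, y, z axes, in that order (R = Rz(yaw) Ry(pitch) Rx(roll)).
In Python, from workcell import telemetry, grab_frame, calibration, bot, outline_of, landmark_of gives the robot as it stands. The module is installed in compiled form; this text tells all that it offers.
- The arm moves only by the shell command python3 -m inch 'ROWS' [FORCE]. ROWS is JSON, a list of rows, each a list of 7 numbers: the shift along the tool's x, y, z in m, then the turn, a rotation vector about the tool's x, y, z in rad, then the closure, from 0 (fully open) to 1 (shut). A call has 1 to 5 rows; each row shifts and turns the commanded pose from where the row before left it, along the tool's axes as they then stand; what a row does not reach is not made up. A row lasts 1/10 s, in which the tool goes at most 50 mm and 8.59 degrees, less where a joint would pass 70% of its speed; a pose out of reach is approached as far as the arm can. A call is refused whole if a number of a shift passes 0.05 or a number of a turn 0.15, either way. A call with a gripper value outside its range is refused whole. The fingers move at their own pace and stop on an object; FORCE is the grip in N (left out, the last holds). Time passes only in rows, so rows that do not move let the fingers close. It gives the time, the measured TCP pose, the force, the opening and the grip force at its end, in the units of the state.
- telemetry.observe(): the state, without advancing time (a new reading comes with each control period).
- grab_frame(name): name is "side" or "top" or "wrist"; returns the picture (480x640x3 uint8, red, green, blue); there is no depth.
- calibration(name): a dict with "fovy" (degrees; the focal length in pixels is half the picture's height over the tangent of half this angle, whatever the lens; pixels are square), "cx", "cy" (the principal point, pixels), "pose" (4x4, takes a point from camera to world coordinates). Camera axes: x right, y down, z forward; pixel columns grow to the right and rows downward; lengths in m; the calibration is good to about 2 mm. A picture is of the moment at which its call begins: read the wrist's pose just before it. calibration takes no time and is no camera call; for the wrist camera it gives the pose at the moment of the call.
- bot.job_done(): hands the job in; it is judged then, once.
Trained networks look in the newest picture that a camera, given by its name, has taken for a name from the list of things; names that differ only in an ending like _2 or _b are one class to them, and where a whole thing is asked for, a point or a joint stands for the part that bears it (a point fixed in the world has none). Each returns a list of dicts, best first, with "score" (0 to 1); they miss things now and then, are a little off and sometimes report something else, mostly with a low value. They report only what shows in the picture. A call takes as long as a camera call. They do not tell look-alikes from the thing itself.
- outline_of(label, camera): "region" (480x640 bool, what is visible of it) and "rect" ([left, top, right, bottom] in pixels, round what is visible of it).
- landmark_of(label, camera): "xy" ([column, row] in pixels: a listed point, or the origin of a listed thing).
The state is a dict: "clock": time; "qpos": joint angles; "qd": joint speeds; "joint_efforts": joint torques, N m; "position": TCP position; "tool_rot": TCP orientation; "force": force on the tool from outside, world axes, zero at the start; "moment": the same for the moment, N m; "grip_width": finger opening in m; "finger_force": force on a finger pad.
Only numpy, scipy, OpenCV 4.12 (cv2) and the standard library are available. Lean on these libraries where they do the work, as an engineer would, in place of code of your own. Each camera call takes 0.05 s, during which the arm holds its last target. There are 200 camera calls.

## Working session

There is one attempt and no reset: what is moved stays moved. The work goes in short steps, Python scripts to look and compute and a shell command to move; the robot and the scene stay as the last step left them, time stands still between calls to the robot, and variables do not carry over. Pictures are saved under pics/ and viewed, at most 14 in all, crops included, and the job is handed in when it is done.

```bash
mkdir -p pics; cat > h.py <<'E'
import numpy as np, cv2
from scipy.spatial.transform import Rotation as R
from workcell import telemetry, grab_frame, calibration, bot, outline_of, landmark_of
def ray(cam,xy,c=None):
    c=c or calibration(cam); f=240/np.tan(np.radians(c["fovy"])/2); P=np.array(c["pose"])
    d=P[:3,:3]@np.array([(xy[0]-c["cx"])/f,(xy[1]-c["cy"])/f,1]); return P[:3,3],d
def at_z(cam,xy,z,c=None):
    o,d=ray(cam,xy,c); return o+d*(z-o[2])/d[2]
def proj(cam,p,c=None):
    c=c or calibration(cam); f=240/np.tan(np.radians(c["fovy"])/2); P=np.array(c["pose"])
    q=P[:3,:3].T@(np.array(p)-P[:3,3]); return [q[0]/q[2]*f+c["cx"],q[1]/q[2]*f+c["cy"]]
def save(im,n,box=None,k=1):
    if box: im=im[box[1]:box[3],box[0]:box[2]]
    cv2.imwrite("pics/"+n,cv2.resize(im[:,:,::-1],None,fx=k,fy=k,interpolation=cv2.INTER_CUBIC))
def tool(s=None):
    s=s or telemetry.observe(); return np.array(s["position"]),np.array(s["tool_rot"])
def go(target):
    "shift in tool axes to world target"
    p,r=tool(); print("tool",p.round(4),r.round(3)," shift",(R.from_euler("xyz",r).as_matrix().T@(np.array(target)-p)).round(4))
E
python3 - <<'E'
from h import *
s=telemetry.observe(); print({k:np.round(v,3) for k,v in s.items()})
Z=dict(mould_face=.024,pin_left=.058,pin_right=.058,plate_handle=.038,mark_left=.012,ring_1_mid=.028,ring_3_mid=.03,tray_mid=.006,weight_1_mid=.018,limit_switch=0,roller=.105,jar=0,pliers=0)
for cam in ["side","top"]:
    im=grab_frame(cam); save(im,cam+"0.png")
    c=calibration(cam); print(cam,c["fovy"],np.round(c["pose"],2).tolist())
    for n,z in Z.items():
        for d in landmark_of(n,cam)[:6]:
            if d["score"]>.2: print(n,round(d["score"],2),np.round(d["xy"]),at_z(cam,d["xy"],z,c).round(3))
E
```

```text
{'clock': np.float64(0.0), 'qpos': array([-1.206,  0.522, -0.036,  1.6  ,  0.021,  1.021, -0.113]), 'qd': array([-0.   ,  0.002, -0.   , -0.   ,  0.001, -0.001,  0.001]), 'joint_efforts': array([-0.0000e+00, -9.2712e+01,  1.9800e+00, -3.6994e+01,  1.8000e-02,
        8.0000e-03,  0.0000e+00]), 'position': array([0.263, 0.567, 0.231]), 'tool_rot': array([-3.14 ,  0.   ,  2.707]), 'force': array([-0.523,  0.85 ,  0.666]), 'moment': array([-0.008,  0.062,  0.003]), 'finger_force': np.float64(0.0), 'grip_width': np.float64(0.085)}
side 43.73669062879915 [[0.95, -0.21, 0.23, 0.22], [-0.31, -0.63, 0.71, -0.86], [-0.01, -0.75, -0.66, 0.96], [0.0, 0.0, 0.0, 1.0]]
mould_face 0.7 [316. 285.] [0.481 0.008 0.024]
pin_left 0.66 [327. 298.] [ 0.481 -0.066  0.058]
pin_right 0.95 [334. 297.] [ 0.495 -0.066  0.058]
pin_right 0.44 [298. 249.] [0.467 0.095 0.058]
plate_handle 0.59 [283. 198.] [0.491 0.312 0.038]
mark_left 0.94 [281. 195.] [0.497 0.358 0.012]
mark_left 0.52 [296. 249.] [0.475 0.147 0.012]
ring_1_mid 0.64 [303. 266.] [0.47  0.072 0.028]
ring_1_mid 0.57 [326. 296.] [ 0.488 -0.033  0.028]

[... 862 characters left out ...]
 [ 0.497 -0.064  0.058]
plate_handle 0.93 [206. 266.] [0.484 0.303 0.038]
mark_left 0.68 [183. 261.] [0.498 0.362 0.012]
ring_1_mid 0.51 [309. 270.] [0.471 0.07  0.028]
ring_3_mid 0.62 [323. 268.] [0.474 0.037 0.03 ]
tray_mid 0.65 [431. 275.] [ 0.454 -0.212  0.006]
tray_mid 0.61 [458. 329.] [ 0.33  -0.269  0.006]
weight_1_mid 0.59 [381. 164.] [ 0.718 -0.106  0.018]
weight_1_mid 0.59 [354. 157.] [ 0.737 -0.042  0.018]
weight_1_mid 0.53 [358. 191.] [ 0.654 -0.048  0.018]
limit_switch 0.57 [420. 197.] [ 0.641 -0.196  0.   ]
roller 0.4 [423. 203.] [ 0.606 -0.181  0.105]
jar 0.73 [202. 179.] [0.696 0.322 0.   ]
pliers 0.6 [264. 332.] [0.332 0.176 0.   ]
pliers 0.41 [336. 265.] [0.483 0.006 0.   ]
```

```bash
python3 -c "
import cv2
i=cv2.imread('pics/top0.png')
c=i[120:370,140:500]; cv2.imwrite('pics/top0c.png',cv2.resize(c,None,fx=2.2,fy=2.2,interpolation=2))
i=cv2.imread('pics/side0.png')
c=i[160:460,190:480]; cv2.imwrite('pics/side0c.png',cv2.resize(c,None,fx=2,fy=2,interpolation=2))"
```

```text
(no output)
```

View pics/top0c.png

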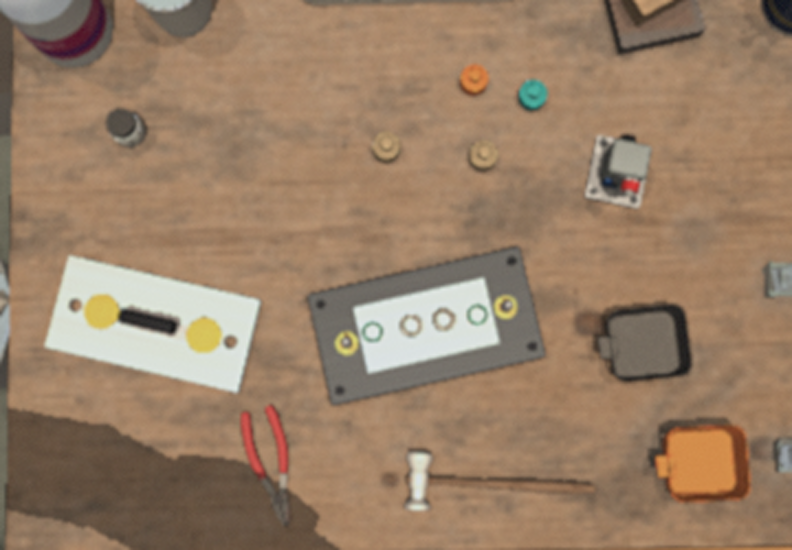

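View pics/side0c.png

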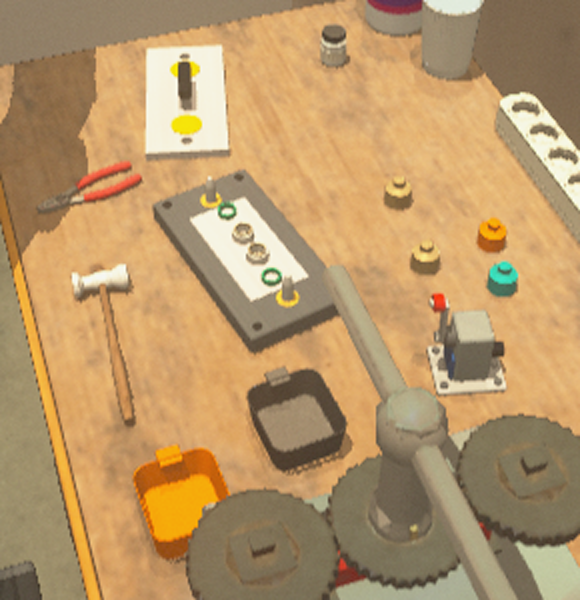

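The top view shows:
- **Mould:** centre about px (333,269), carrying 4 rings: green at (309,270) and (357,263), white/gold at (327,268) and (342,265).
- **Weights:** candidates are brass at (315,187) and (360,190), orange at (355,156) and turquoise at (382,163). The task asks for brass.
- **Trays:** candidates are dark iron at (434,275) and orange at (460,329). The iron one is meant.

The enlarged crops confirm these choices. Next I move over the mould for a close look.

```bash
I="python3 -m inch"
python3 -m inch '[[0,0,0,0,0,0.148,0],[0,0,0,0,0,0.148,0],[0,0,0,0,0,0.148,0]]' >/dev/null
python3 -m inch '[[0,0,0,0,0,0.148,0],[0,0,0,0,0,0.148,0],[0,0,0,0,0,0.148,0]]'
python3 -m inch '[[-0.049,0.006,0,0,0,0,0],[-0.049,0.006,0,0,0,0,0],[-0.049,0.006,0,0,0,0,0],[-0.049,0.006,0,0,0,0,0]]' 
python3 -m inch '[[-0.049,0.006,0,0,0,0,0],[-0.049,0.006,0,0,0,0,0],[-0.049,0.006,0,0,0,0,0],[-0.049,0.006,0,0,0,0,0]]' 
python3 -m inch '[[-0.049,0.006,0,0,0,0,0],[-0.049,0.006,0,0,0,0,0],[-0.049,0.006,0,0,0,0,0],[-0.049,0.006,0,0,0,0,0]]' 
cat > look.py <<'E'
import sys
from h import *
Z=dict(mould_face=.024,pin_left=.058,pin_right=.058,plate_handle=.038,mark_left=.012,ring_1_mid=.028,ring_3_mid=.03,tray_mid=.006,weight_1_mid=.018,limit_switch=0,roller=.105)
def look(cam,names,name=None):
    c=calibration(cam); im=grab_frame(cam)
    if name: save(im,name)
    for n in names:
        n,*z=n.split("@"); z=float(z[0]) if z else Z[n]
        for d in landmark_of(n,cam)[:5]:
            if d["score"]>.3: print(n,round(d["score"],2),np.round(d["xy"]),at_z(cam,d["xy"],z,c).round(4))
    return im,c
if __name__=="__main__": go([0,0,0]); look(sys.argv[1],sys.argv[3:],sys.argv[2])
E
python3 look.py wrist w1.png pin_left pin_right ring_1_mid ring_3_mid mould_face
```

```text
clock: 2.0
position: [0.2633, 0.5668, 0.2313]
tool_rot: [3.142, -0.0, 1.813]
force: [-0.6, 0.3, -0.2]
grip_width: 0.0856
finger_force: 0.0
clock: 2.4
position: [0.335, 0.3809, 0.2314]
tool_rot: [3.141, -0.0, 1.819]
force: [1.8, -0.3, 0.4]
grip_width: 0.0856
finger_force: 0.0
clock: 2.8
position: [0.4064, 0.1968, 0.2316]
tool_rot: [3.141, -0.0, 1.819]
force: [1.0, 0.9, 0.0]
grip_width: 0.0857
finger_force: 0.0
clock: 3.2
position: [0.4778, 0.0125, 0.2316]
tool_rot: [3.141, -0.0, 1.819]
force: [1.8, 1.1, -0.6]
grip_width: 0.0852
finger_force: 0.0
tool [0.4778 0.0125 0.2316] [ 3.141 -0.     1.819]  shift [ 0.1052 -0.4664  0.2313]
pin_left 0.88 [323. 118.] [0.4604 0.0973 0.058 ]
pin_right 0.63 [311. 298.] [ 0.4912 -0.0719  0.058 ]
ring_1_mid 0.55 [328. 153.] [0.4736 0.0687 0.028 ]
ring_3_mid 0.77 [318. 195.] [0.4735 0.0271 0.03  ]
mould_face 0.88 [320. 206.] [0.4787 0.0146 0.024 ]
```

View pics/w1.png

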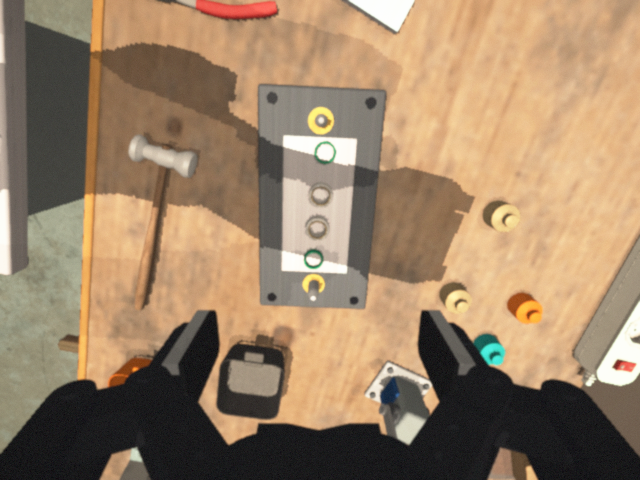

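The wrist view shows all four rings in the mould's row: green (325,152), gold (320,195), gold (318,227), green (313,259). The pin tips are at (322,120) and (312,297). The tray is at (255,380), and the switch is at (400,400).

```bash
python3 - <<'E'
from h import *
c=calibration("wrist"); im=grab_frame("wrist"); print(np.round(c["pose"],3).tolist(),c["fovy"])
hsv=cv2.cvtColor(im,cv2.COLOR_RGB2HSV)
def cen(m,mn=20):
    n,l,s,ce=cv2.connectedComponentsWithStats(m.astype(np.uint8)); return [(ce[i],s[i]) for i in range(1,n) if s[i][4]>mn]
sub=np.zeros(im.shape[:2],bool); sub[85:310,262:380]=1
g=cv2.inRange(hsv,(60,90,30),(95,255,200))>0
y=cv2.inRange(hsv,(22,120,100),(35,255,255))>0
for n,m,z in(("green",g&sub,.028),("yellow",y&sub,.024)):
    for ce,s in cen(m): 
        q=[s[0]+(s[2]-1)/2,s[1]+(s[3]-1)/2]; print(n,ce.round(1),q,s[2:],at_z("wrist",q,z,c).round(4))
for q in [(320,194.5),(317.5,227)]: print("gold",at_z("wrist",q,.03,c).round(4))
for q in [(322,120),(312,297)]: print("pin",at_z("wrist",q,.058,c).round(4))
for q in [(272,98.5),(371,102.5),(271.5,297),(354,300)]: print("bolt",at_z("wrist",q,.024,c).round(4))
for cam in["top","side"]:
    grab_frame(cam)
    for l in("ring_1_mid","ring_3_mid","tray_mid"):
        for d in landmark_of(l,cam)[:4]: print(cam,l,d["score"],at_z(cam,d["xy"],.006 if l[0]=="t" else .029).round(4))
save(im,"w2.png",(255,80,385,315),2.5)
E
```

```text
[[0.969, 0.233, 0.079, 0.457], [0.246, -0.918, -0.31, 0.095], [-0.0, 0.32, -0.948, 0.374], [0.0, 0.0, 0.0, 1.0]] 68.91422103272933
green [324.  162.4] [np.float64(324.5), np.float64(160.5)] [20 12 36] [0.4709 0.0636 0.028 ]
green [314.  254.8] [np.float64(313.5), np.float64(256.0)] [16  7 35] [ 0.4845 -0.035   0.028 ]
green [313.1 268.1] [np.float64(313.0), np.float64(266.5)] [17  8 37] [ 0.4869 -0.0468  0.028 ]
yellow [320.2 123.3] [np.float64(321.0), np.float64(123.5)] [ 25  26 344] [0.4592 0.0956 0.024 ]
yellow [312.6 283.9] [np.float64(313.5), np.float64(285.5)] [ 22  18 164] [ 0.4933 -0.0703  0.024 ]
gold [0.4748 0.0307 0.03  ]
gold [ 0.4807 -0.0024  0.03  ]
pin [0.4591 0.0985 0.058 ]
pin [ 0.4914 -0.067   0.058 ]
bolt [0.4097 0.1057 0.024 ]
bolt [0.4998 0.125  0.024 ]
bolt [ 0.4513 -0.0955  0.024 ]
bolt [ 0.5415 -0.0765  0.024 ]
top ring_1_mid 0.62 [ 0.6353 -0.1873  0.029 ]
top tray_mid 0.77 [ 0.3286 -0.2683  0.006 ]
top tray_mid 0.69 [ 0.4534 -0.2111  0.006 ]
top tray_mid 0.53 [0.6671 0.0557 0.006 ]
side ring_1_mid 0.4 [0.4729 0.0706 0.029 ]
side ring_1_mid 0.18 [0.4796 0.026  0.029 ]
side ring_3_mid 0.56 [0.4773 0.0258 0.029 ]
side ring_3_mid 0.2 [ 0.4863 -0.0461  0.029 ]
side tray_mid 0.77 [ 0.3283 -0.2722  0.006 ]
side tray_mid 0.67 [ 0.4556 -0.2107  0.006 ]
```

View pics/w2.png

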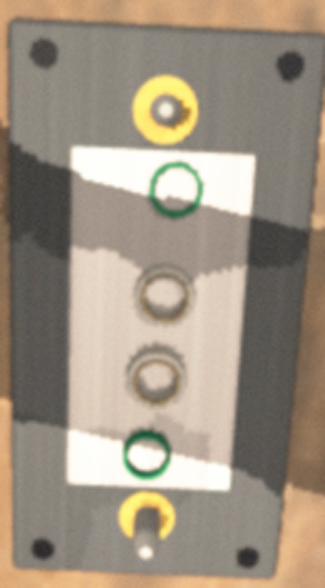

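```bash
python3 -m inch '[[0,0,0,0,0,0.043,0],[0,0,0,0,0,0,0]]' | grep -E "pos|rot"
python3 - <<'E'
from h import *
c=calibration("wrist")
for n,q,z in(("g1",(325.4,155.6),.028),("w3",(320.2,197.6),.03),("w4",(317.4,231.2),.03),("g2",(313.8,261.6),.028)):
    # pixels were taken before the 0.043 turn: rotate ray back
    p,r=tool(); 
    Rz=R.from_rotvec([0,0,0.043]).as_matrix(); P=np.array(c["pose"]).copy(); P[:3,3]=p+Rz@(P[:3,3]-p); P[:3,:3]=Rz@P[:3,:3]
    w=at_z("wrist",q,z,dict(c,pose=P)); print(n,w.round(4)); go([w[0],w[1],.026])
E
```

```text
position: [0.4774, 0.0146, 0.2313]
tool_rot: [-3.142, 0.0, 1.775]
g1 [0.471  0.0673 0.028 ]
tool [0.4774 0.0146 0.2313] [-3.142  0.     1.775]  shift [0.053  0.0045 0.2053]
w3 [0.4761 0.0268 0.03  ]
tool [0.4774 0.0146 0.2313] [-3.142  0.     1.775]  shift [0.0122 0.0012 0.2053]
w4 [ 0.4819 -0.0078  0.03  ]
tool [0.4774 0.0146 0.2313] [-3.142  0.     1.775]  shift [-2.280e-02 -1.000e-04  2.053e-01]
g2 [ 0.4866 -0.0421  0.028 ]
tool [0.4774 0.0146 0.2313] [-3.142  0.     1.775]  shift [-0.0574 -0.0025  0.2053]
```

```bash
python3 -m inch '[[-0.029,-0.001,0.03,0,0,0,0],[-0.028,-0.0015,0.03,0,0,0,0],[0,0,0.045,0,0,0,0.3],[0,0,0.045,0,0,0,0.5],[0,0,0.03,0,0,0,0.5]]' 30 >/dev/null
python3 -m inch '[[0,0,0.02,0,0,0,0.5],[0,0,0.006,0,0,0,0.5],[0,0,0,0,0,0,0.5]]'
python3 -m inch '[[0,0,0,0,0,0,1],[0,0,0,0,0,0,1],[0,0,0,0,0,0,1],[0,0,0,0,0,0,1],[0,0,0,0,0,0,1]]'
python3 -c "
from h import *
save(grab_frame('wrist'),'w3.png')"
```

```text
clock: 4.95
position: [0.4863, -0.0419, 0.025]
tool_rot: [-3.141, -0.0, 1.776]
force: [0.2, 0.3, 0.5]
grip_width: 0.0431
finger_force: 0.0
clock: 5.45
position: [0.4873, -0.0418, 0.0265]
tool_rot: [3.14, 0.0, 1.776]
force: [-1.8, -0.7, 6.4]
grip_width: 0.0183
finger_force: 29.1
```

View pics/w3.png

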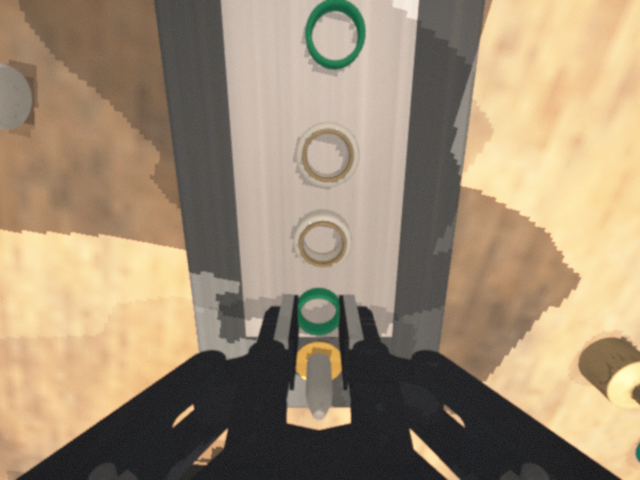

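The wrist view shows the green ring at (320,312) between the fingertips, with the other three rings ahead at (335,33), (327,155) and (323,241). I lift and check the grip width.

```bash
python3 -m inch '[[0,0,-0.01,0,0,0,1],[0,0,-0.03,0,0,0,1],[0,0,-0.04,0,0,0,1]]' |grep -E "pos|grip|fing"
python3 - <<'E'
from h import *
im=grab_frame('wrist'); save(im,'w4.png',(200,240,440,400),2.5)
for t in((.4665,-.226,.105),(.4665,-.196,.105),(.4425,-.226,.105),(.4425,-.196,.105)): go(t)
E
```

```text
position: [0.4858, -0.0419, 0.1064]
grip_width: 0.0181
finger_force: 29.4
tool [ 0.4883 -0.0423  0.1123] [3.136 0.    1.775]  shift [-0.1755 -0.0586  0.0071]
tool [ 0.4883 -0.0423  0.1123] [3.136 0.    1.775]  shift [-0.1461 -0.0525  0.0071]
tool [ 0.4883 -0.0423  0.1123] [3.136 0.    1.775]  shift [-0.1706 -0.0821  0.0069]
tool [ 0.4883 -0.0423  0.1123] [3.136 0.    1.775]  shift [-0.1412 -0.076   0.0069]
```

View pics/w4.png

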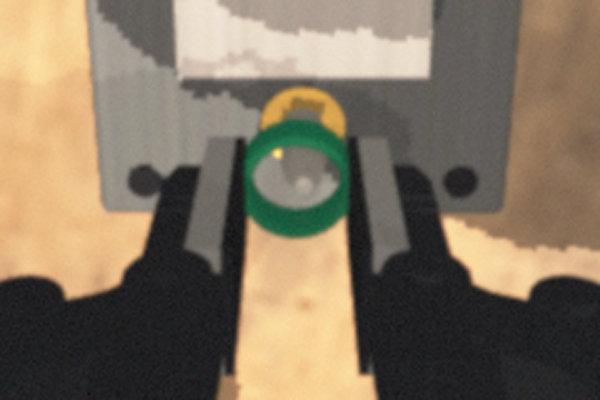

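The ring is held firmly between both tips, so I carry it to the tray.

```bash
python3 -m inch '[[-0.044,-0.0146,0,0,0,0,1],[-0.044,-0.0146,0,0,0,0,1],[-0.044,-0.0146,0,0,0,0,1],[-0.044,-0.0146,0,0,0,0,1],[0,0,0.03,0,0,0,1]]' |grep -E "pos|grip"
python3 -m inch '[[0,0,0.03,0,0,0,1],[0,0,0.005,0,0,0,1],[0,0,0,0,0,0,1],[0,0,0,0,0,0,0.6],[0,0,0,0,0,0,0.6]]' |grep -E "pos|grip"
python3 -m inch '[[0,0,0,0,0,0,0.5],[0,0,0,0,0,0,0.5],[0,0,-0.03,0,0,0,0.5],[0,0,-0.035,0,0,0,0.5]]' |grep -E "pos|grip"
python3 - <<'E'
from h import *
im=grab_frame('top'); save(im,'t2.png',(380,220,490,310),5)
for t in((.4812,-.0078,.105),(.4756,.0268,.105),(.470,.0653,.105)): go(t)
E
```

```text
position: [0.4658, -0.2332, 0.079]
grip_width: 0.0181
position: [0.466, -0.226, 0.0417]
grip_width: 0.0341
position: [0.4644, -0.2258, 0.1055]
grip_width: 0.0427
tool [ 0.4665 -0.227   0.1108] [3.138e+00 2.000e-03 1.775e+00]  shift [0.2117 0.0588 0.0056]
tool [ 0.4665 -0.227   0.1108] [3.138e+00 2.000e-03 1.775e+00]  shift [0.2467 0.0603 0.0055]
tool [ 0.4665 -0.227   0.1108] [3.138e+00 2.000e-03 1.775e+00]  shift [0.2856 0.0626 0.0055]
```

View pics/t2.png

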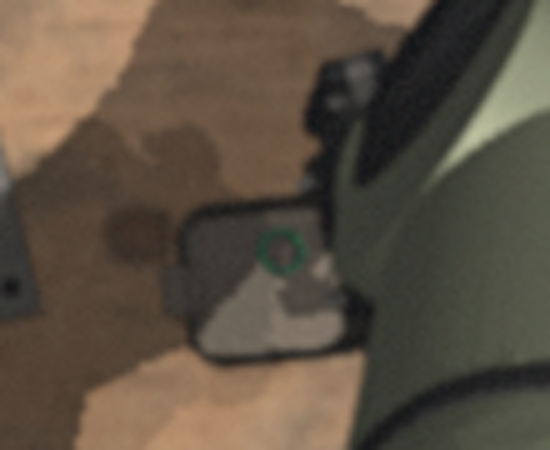

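The green ring lies in the iron tray, at crop (282,252). Next is the first white/gold ring.

```bash
python3 -m inch '[[0.042,0.0118,0,0,0,0,0.5],[0.042,0.0118,0,0,0,0,0.5],[0.042,0.0118,0,0,0,0,0.5],[0.042,0.0118,0,0,0,0,0.45],[0.0425,0.0116,0,0,0,0,0.45]]' |grep -E "pos|grip"
python3 -m inch '[[0,0,0.035,0,0,0,0.45],[0,0,0.03,0,0,0,0.45],[0,0,0.012,0,0,0,0.45],[0,0,0,0,0,0,0.45]]' |grep -E "pos|grip"
python3 -m inch '[[0,0,0,0,0,0,1],[0,0,0,0,0,0,1],[0,0,0,0,0,0,1],[0,0,0,0,0,0,1],[0,0,-0.01,0,0,0,1]]' |grep -E "pos|grip|fing"
python3 -m inch '[[0,0,-0.03,0,0,0,1],[0,0,-0.038,0,0,0,1],[0,0,0,0,0,0,1]]' |grep -E "pos|grip|fing"
python3 - <<'E'
from h import *
for t in((.4665,-.196,.105),(.4425,-.226,.105),(.4425,-.196,.105)): go(t)
E
```

```text
position: [0.4799, -0.0062, 0.1056]
grip_width: 0.0468
position: [0.4792, -0.0084, 0.0275]
grip_width: 0.0471
position: [0.4799, -0.0082, 0.0389]
grip_width: 0.0209
finger_force: 29.4
position: [0.482, -0.008, 0.111]
grip_width: 0.0207
finger_force: 29.5
tool [ 0.482 -0.008  0.111] [3.135 0.    1.775]  shift [-0.1809 -0.0533  0.0057]
tool [ 0.482 -0.008  0.111] [3.135 0.    1.775]  shift [-0.2054 -0.0829  0.0055]
tool [ 0.482 -0.008  0.111] [3.135 0.    1.775]  shift [-0.176  -0.0768  0.0056]
```

```bash
python3 -m inch '[[-0.041,-0.0166,0,0,0,0,1],[-0.041,-0.0166,0,0,0,0,1],[-0.041,-0.0166,0,0,0,0,1],[-0.041,-0.0166,0,0,0,0,1],[-0.041,-0.0165,0,0,0,0,1]]' |grep -E "pos|grip"
python3 -m inch '[[0,0,0.03,0,0,0,1],[0,0,0.033,0,0,0,1],[0,0,0,0,0,0,1],[0,0,0,0,0,0,0.6],[0,0,0,0,0,0,0.6]]' |grep -E "pos|grip"
python3 -m inch '[[0,0,0,0,0,0,0.5],[0,0,0,0,0,0,0.5],[0,0,-0.03,0,0,0,0.45],[0,0,-0.035,0,0,0,0.45],[0,0,0,0,0,0,0.45]]' |grep -E "pos|grip"
python3 - <<'E'
from h import *
for t in((.4756,.0268,.105),(.470,.0653,.105)): go(t)
E
```

```text
position: [0.44, -0.2273, 0.1071]
grip_width: 0.0211
position: [0.4413, -0.2257, 0.0449]
grip_width: 0.0339
position: [0.4422, -0.2263, 0.1121]
grip_width: 0.0468
tool [ 0.4422 -0.2263  0.1121] [3.137e+00 3.000e-03 1.776e+00]  shift [0.241  0.0842 0.0069]
tool [ 0.4422 -0.2263  0.1121] [3.137e+00 3.000e-03 1.776e+00]  shift [0.2799 0.0865 0.0068]
```

```bash
python3 -m inch '[[0.048,0.0168,0,0,0,0,0.45],[0.048,0.0168,0,0,0,0,0.45],[0.048,0.0168,0,0,0,0,0.45],[0.048,0.0168,0,0,0,0,0.45],[0.049,0.0168,0,0,0,0,0.45]]' |grep -E "pos|grip"
python3 -m inch '[[0,0,0.035,0,0,0,0.45],[0,0,0.03,0,0,0,0.45],[0,0,0.014,0,0,0,0.45],[0,0,0,0,0,0,0.45]]' |grep -E "pos|grip"
python3 -m inch '[[0,0,0,0,0,0,1],[0,0,0,0,0,0,1],[0,0,0,0,0,0,1],[0,0,0,0,0,0,1],[0,0,-0.01,0,0,0,1]]' |grep -E "pos|grip|fing"
python3 -m inch '[[0,0,-0.03,0,0,0,1],[0,0,-0.04,0,0,0,1],[0,0,0,0,0,0,1]]' |grep -E "pos|grip|fing"
python3 - <<'E'
from h import *
im=grab_frame("wrist"); save(im,"w5.png",(140,0,500,400),1.5)
for t in((.4665,-.196,.105),(.4425,-.226,.105),(.4425,-.196,.105)): go(t)
E
```

```text
position: [0.473, 0.0245, 0.1086]
grip_width: 0.047
position: [0.472, 0.0223, 0.028]
grip_width: 0.0467
position: [0.4728, 0.0223, 0.0397]
grip_width: 0.0209
finger_force: 29.4
position: [0.475, 0.0224, 0.114]
grip_width: 0.021
finger_force: 29.5
tool [0.4743 0.0227 0.1121] [ 3.137 -0.     1.776]  shift [-0.2125 -0.0522  0.0068]
tool [0.4743 0.0227 0.1121] [ 3.137 -0.     1.776]  shift [-0.237  -0.0818  0.0066]
tool [0.4743 0.0227 0.1121] [ 3.137 -0.     1.776]  shift [-0.2076 -0.0757  0.0067]
```

View pics/w5.png

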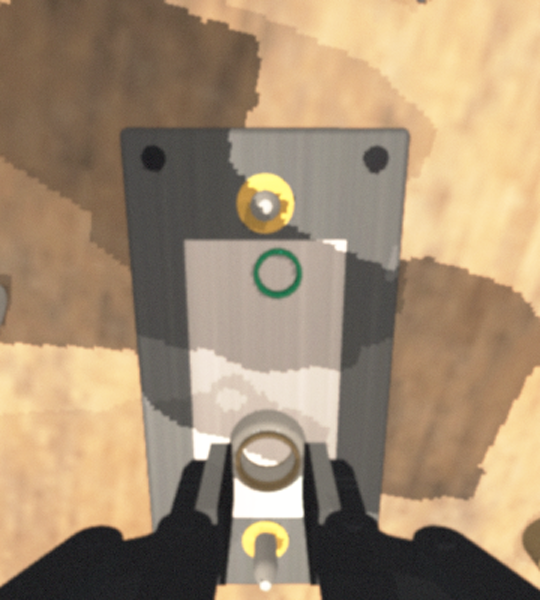

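The white/gold ring is held, and the last green ring is at px (325,182). I fix that ring's position before moving.

```bash
python3 -c "
from h import *
print(at_z('wrist',(324.7,182),.028)); [print(at_z('wrist',(140+a/1.5,b/1.5),.024)) for a,b in ((153,158),(376,158))]"
python3 -m inch '[[-0.0425,-0.0105,0,0,0,0,1],[-0.0425,-0.0105,0,0,0,0,1],[-0.0425,-0.0105,0,0,0,0,1],[-0.0425,-0.0105,0,0,0,0,1],[-0.0425,-0.0105,0,0,0,0,1]]' |grep -E "pos|grip"
python3 -m inch '[[0,0,0.03,0,0,0,1],[0,0,0.033,0,0,0,1],[0,0,0,0,0,0,1],[0,0,0,0,0,0,0.6],[0,0,0,0,0,0,0.6]]' |grep -E "pos|grip"
python3 -m inch '[[0,0,0,0,0,0,0.5],[0,0,0,0,0,0,0.5],[0,0,-0.03,0,0,0,0.45],[0,0,-0.033,0,0,0,0.45],[0,0,0,0,0,0,0.45]]' |grep -E "pos|grip"
python3 - <<'E'
from h import *
for t in((.470,.0653,.105),): go(t)
E
```

```text
[0.4691682  0.06871947 0.028     ]
[0.40971991 0.10383275 0.024     ]
[0.4993535  0.12246366 0.024     ]
position: [0.4643, -0.198, 0.1093]
grip_width: 0.0211
position: [0.4654, -0.1965, 0.0477]
grip_width: 0.0342
position: [0.4666, -0.197, 0.113]
grip_width: 0.047
tool [ 0.4666 -0.197   0.113 ] [3.137e+00 2.000e-03 1.776e+00]  shift [0.2562 0.0567 0.0077]
```

```bash
python3 -m inch '[[0.049,0.011,0,0,0,0,0.45],[0.049,0.011,0,0,0,0,0.45],[0.049,0.011,0,0,0,0,0.45],[0.049,0.011,0,0,0,0,0.45],[0.049,0.011,0,0,0,0,0.45]]' |grep -E "pos|grip"
python3 -m inch '[[0.015,0.001,0.035,0,0,0,0.45],[0,0,0.03,0,0,0,0.45],[0,0,0.016,0,0,0,0.45],[0,0,0,0,0,0,0.45]]' |grep -E "pos|grip"
python3 -m inch '[[0,0,0,0,0,0,1],[0,0,0,0,0,0,1],[0,0,0,0,0,0,1],[0,0,0,0,0,0,1],[0,0,-0.01,0,0,0,1]]' |grep -E "pos|grip|fing"
python3 -m inch '[[0,0,-0.03,0,0,0,1],[0,0,-0.042,0,0,0,1],[0,0,0,0,0,0,1]]' |grep -E "pos|grip|fing"
python3 - <<'E'
from h import *
for t in((.4665,-.196,.105),(.4425,-.226,.105),(.4425,-.196,.105)): go(t)
im=grab_frame("top"); save(im,"t3.png",(380,220,490,310),5)
E
```

```text
position: [0.4685, 0.0557, 0.1095]
grip_width: 0.047
position: [0.4656, 0.0684, 0.0268]
grip_width: 0.0471
position: [0.4666, 0.0684, 0.0387]
grip_width: 0.0173
finger_force: 29.2
position: [0.4687, 0.0688, 0.115]
grip_width: 0.018
finger_force: 29.3
tool [0.4687 0.0688 0.115 ] [ 3.135e+00 -1.000e-03  1.775e+00]  shift [-0.2588 -0.056   0.0095]
tool [0.4687 0.0688 0.115 ] [ 3.135e+00 -1.000e-03  1.775e+00]  shift [-0.2833 -0.0856  0.0092]
tool [0.4687 0.0688 0.115 ] [ 3.135e+00 -1.000e-03  1.775e+00]  shift [-0.2539 -0.0795  0.0093]
```

View pics/t3.png

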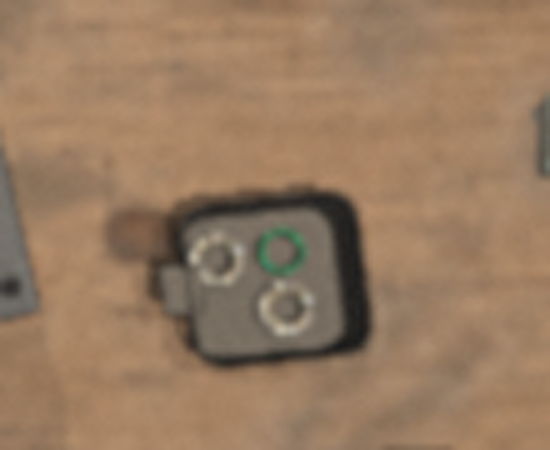

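All three rings lie in the tray, at crop (217,258), (282,252) and (288,307). The spot at the lower left is free, so the last one goes there.

```bash
python3 -m inch '[[-0.048,-0.0159,0,0,0,0,1],[-0.048,-0.0159,0,0,0,0,1],[-0.048,-0.0159,0,0,0,0,1],[-0.048,-0.0159,0,0,0,0,1],[-0.048,-0.0159,0,0,0,0,1]]' |grep -E "pos|grip"
python3 -m inch '[[-0.014,0,0.03,0,0,0,1],[0,0,0.033,0,0,0,1],[0,0,0,0,0,0,1],[0,0,0,0,0,0,0.6],[0,0,0,0,0,0,0.6]]' |grep -E "pos|grip"
python3 -m inch '[[0,0,0,0,0,0,0.5],[0,0,0,0,0,0,0.5],[0,0,-0.03,0,0,0,0.4],[0,0,-0.04,0,0,0,0.2],[0,0,-0.04,0,0,0,0]]' |grep -E "pos|grip"
python3 -m inch '[[0.05,0,0,0,0,0.146,0],[0.05,0,0,0,0,0.146,0],[0.05,0,0,0,0,0.146,0],[0.05,0,0,0,0,0,0],[0.05,0,0,0,0,0,0]]' |grep -E "pos|grip"
python3 - <<'E'
from h import *
for t in((.44,.22,.2),): go(t)
im=grab_frame("top"); save(im,"t4.png",(150,150,490,310),2.35)
E
```

```text
position: [0.4372, -0.1816, 0.1103]
grip_width: 0.0177
position: [0.4415, -0.1934, 0.0486]
grip_width: 0.034
position: [0.4405, -0.1935, 0.159]
grip_width: 0.078
position: [0.4513, 0.043, 0.158]
grip_width: 0.0854
tool [0.4513 0.043  0.158 ] [ 3.141e+00 -1.000e-03  1.375e+00]  shift [ 0.1715 -0.0454 -0.0419]
```

View pics/t4.png

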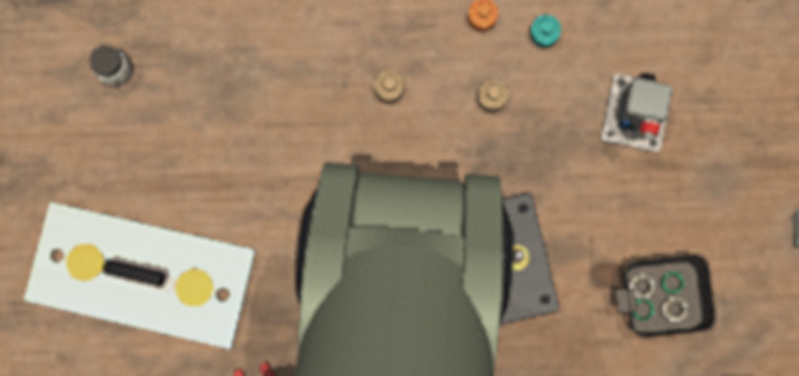

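All four rings are in the iron tray, at crop (642,286), (673,282), (643,309) and (675,309). Next is the plate.

```bash
python3 -m inch '[[0.047,-0.005,-0.015,0,0,0,0],[0.047,-0.005,-0.015,0,0,0,0],[0.047,-0.005,-0.015,0,0,0,0],[0.047,-0.005,-0.015,0,0,0,0],[0.047,-0.005,-0.015,0,0,0,0]]' |grep -E "pos|grip"
python3 -m inch '[[0.01,0,-0.015,0,0,0.036,0],[0,0,0,0,0,0,0],[0,0,0,0,0,0,0],[0,0,0,0,0,0,0]]' |grep -E "pos|rot"
python3 - <<'E'
from h import *
from look import look
im,c=look("wrist",["plate_handle","mark_left@.012","mark_right@.012"],"w6.png")
hsv=cv2.cvtColor(im,cv2.COLOR_RGB2HSV)
def blobs(m,mn):
    n,l,s,ce=cv2.connectedComponentsWithStats(m.astype(np.uint8)); return [(ce[i],s[i]) for i in range(1,n) if s[i][4]>mn]
for ce,s in blobs(cv2.inRange(hsv,(20,120,80),(35,255,255)),200): print("yel",ce.round(1),s[4],at_z("wrist",ce,.012,c).round(4))
E
```

```text
position: [0.472, 0.2783, 0.2336]
grip_width: 0.0855
position: [0.4742, 0.2845, 0.2469]
tool_rot: [-3.141, 0.001, 1.338]
plate_handle 0.87 [327. 194.] [0.4861 0.2968 0.038 ]
mark_left 0.86 [324. 132.] [0.4973 0.3544 0.012 ]
mark_right 0.71 [325. 233.] [0.473  0.2482 0.012 ]
yel [325.9 130.9] 1058 [0.4991 0.3554 0.012 ]
```

View pics/w6.png

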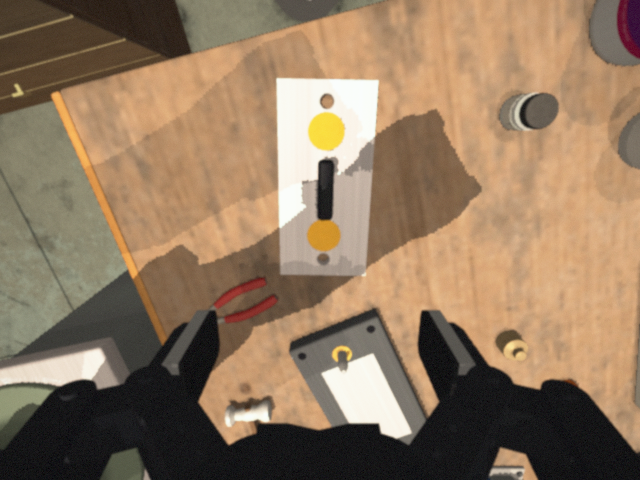

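The plate is in full view: holes at (327,101) and (323,258), marks at (326,131) and (323,235), handle at (326,190).

```bash
python3 - <<'E'
from h import *
im=grab_frame("wrist"); c=calibration("wrist")
g=im.max(2)
def W(q,z=.012): return at_z("wrist",q,z,c)
a,b=W((327,101)),W((323,258.5)); print("holes",a,b,"centre",(a+b)/2,"yaw",np.arctan2(-(a-b)[0],(a-b)[1]),np.linalg.norm(a-b))
q=[W(x) for x in((278,79),(378,81),(367,276),(281,274))]; cc=np.mean(q,0); d=q[0]+q[1]-q[2]-q[3]; print("corners",cc,np.arctan2(-d[0],d[1]))
h=im[140:230,300:350].max(2)<60; ys,xs=np.nonzero(h); print("handle",W((xs.mean()+300,ys.mean()+140),.04))
print("bar ends",W((326.5,160.5),.047),W((325,216),.047))
# mould again (bolts, pin) for reference
m=cc; go([m[0],m[1],.022])
E
```

```text
holes [0.50685676 0.38387637 0.012     ] [0.46456577 0.21962234 0.012     ] centre [0.48571127 0.30174936 0.012     ] yaw -0.25199969759027224 0.1696110733800539
corners [0.48659063 0.30070967 0.012     ] -0.24617765629407581
handle [0.48522528 0.30169951 0.04      ]
bar ends [0.49332506 0.33052674 0.047     ] [0.47961297 0.27743301 0.047     ]
tool [0.4744 0.2853 0.2471] [-3.141  0.     1.339]  shift [0.0179 0.0084 0.2251]
```

```bash
python3 -m inch '[[0.0186,0.0072,0.04,0,0,0.018,0],[0,0,0.045,0,0,0,0],[0,0,0.045,0,0,0,0.3],[0,0,0.045,0,0,0,0.4],[0,0,0.03,0,0,0,0.4]]' 60|grep -E "pos|grip"
python3 -m inch '[[0,0,0.014,0,0,0,0.4],[0,0,0.007,0,0,0,0.4],[0,0,0,0,0,0,0.4],[0,0,0,0,0,0,0.4]]' |grep -E "pos|grip|rot|force"
python3 -m inch '[[0,0,0,0,0,0,1],[0,0,0,0,0,0,1],[0,0,0,0,0,0,1],[0,0,0,0,0,0,1],[0,0,0,0,0,0,1]]' |grep -E "pos|grip|rot|force"
python3 - <<'E'
from h import *
im=grab_frame("wrist"); save(im,"w7.png",(100,0,540,440),1.3)
E
```

```text
position: [0.4847, 0.3014, 0.0393]
grip_width: 0.051
position: [0.4864, 0.3027, 0.0226]
tool_rot: [3.14, -0.001, 1.321]
force: [0.6, 0.1, -0.1]
grip_width: 0.0514
finger_force: 0.0
position: [0.4859, 0.3027, 0.0222]
tool_rot: [3.141, -0.001, 1.321]
force: [-2.6, 0.1, 11.5]
grip_width: 0.0153
finger_force: 59.2
```

View pics/w7.png

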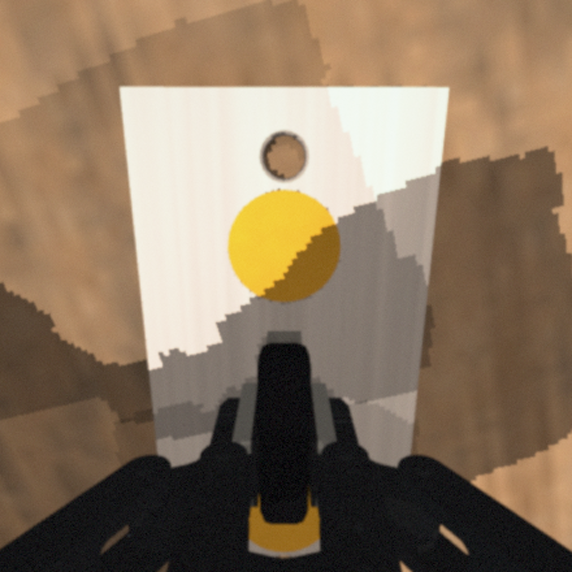

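The bar is gripped squarely, with the near hole at px (319,120). I lift, turn and carry the plate to a hover over the pins.

```bash
python3 -m inch '[[0,0,-0.005,0,0,0,1],[0,0,-0.015,0,0,0,1],[0,0,-0.03,0,0,0,1],[0,0,-0.03,0,0,0,1],[0,0,-0.02,0,0,0,1]]' |grep -E "pos|rot|grip|force"
python3 -m inch '[[0,0,0,0,0,-0.114,1],[0,0,0,0,0,-0.114,1],[0,0,0,0,0,-0.114,1],[0,0,0,0,0,-0.113,1],[0,0,0,0,0,0,1]]' |grep -E "pos|rot|grip"
python3 -c "
from h import *
go((.4756,.0155,.120))"
```

```text
position: [0.486, 0.3023, 0.1241]
tool_rot: [3.141, -0.001, 1.321]
force: [-0.7, -0.3, -5.5]
grip_width: 0.0148
finger_force: 59.3
position: [0.4857, 0.3021, 0.1222]
tool_rot: [3.141, -0.0, 1.778]
grip_width: 0.0155
tool [0.4857 0.3021 0.1222] [ 3.141 -0.     1.778]  shift [-0.2783 -0.0689  0.0021]
```

```bash
python3 -m inch '[[-0.03,-0.0075,0,0,0,0,1],[-0.04,-0.01,0,0,0,0,1],[-0.04,-0.01,0,0,0,0,1],[-0.04,-0.01,0,0,0,0,1],[-0.04,-0.01,0,0,0,0,1]]' |grep -E "pos"
python3 -m inch '[[-0.04,-0.01,0,0,0,0,1],[-0.03,-0.007,0,0,0,0,1],[-0.018,-0.004,0.02,0,0,0,1],[0,0,0,0,0,0,1],[0,0,0,0,0,0,1]]' |grep -E "pos|rot"
python3 - <<'E'
from h import *
go((.4756,.0155,.086))
im=grab_frame("wrist"); save(im,"w8.png",(220,0,420,240),2.5); grab_frame("side"); 
save(grab_frame("side"),"s8.png",(240,200,400,340),4)
E
```

```text
position: [0.4776, 0.105, 0.1219]
position: [0.4752, 0.016, 0.1015]
tool_rot: [-3.141, 0.0, 1.772]
tool [0.4752 0.016  0.1015] [-3.141  0.     1.772]  shift [-0.0005  0.0003  0.0155]
```

View pics/w8.png

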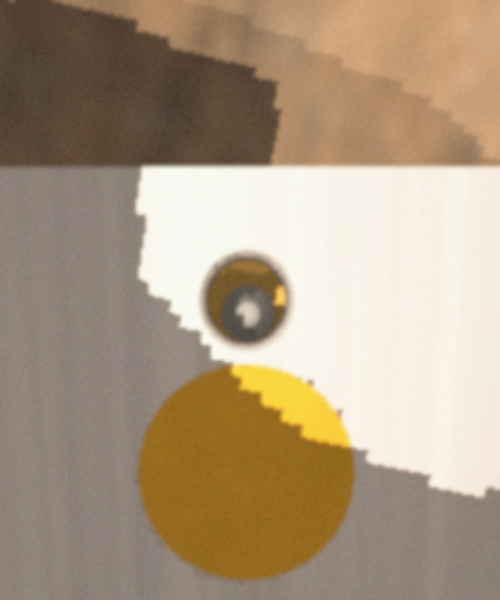

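The pin shows through the near hole: hole centre at px (318.8,119.6), pin tip at (318.4,125). I work out the offset with parallax included.

```bash
python3 - <<'E'
from h import *
c=calibration("wrist"); p,r=tool(); Rt=R.from_euler("xyz",r).as_matrix()
h=at_z("wrist",(318.8,119.6),p[2]-.010,c); t=at_z("wrist",(318.4,125),.058,c)
print("hole",h,"rel tool",Rt.T@(h-p)); print("tip",t,"need shift tool",Rt.T@(t-h))
m=at_z("wrist",(318.6,188),p[2]-.010,c); print("mark rel tool",Rt.T@(m-p))
E
```

```text
hole [0.45862201 0.09872029 0.09181286] rel tool [8.34122667e-02 4.93849998e-05 1.00033008e-02]
tip [0.45894993 0.09653632 0.058     ] need shift tool [-0.00220627 -0.00014486  0.03381269]
mark rel tool [ 5.51071415e-02 -3.40757226e-05  1.00021409e-02]
```

View pics/s8.png

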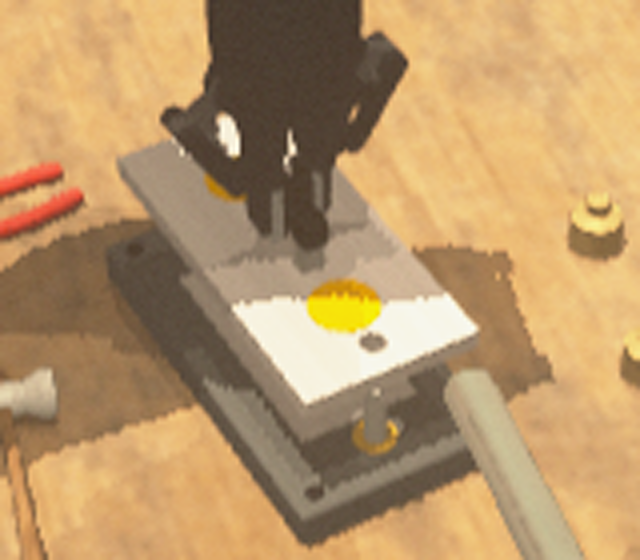

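```bash
python3 -m inch '[[-0.0022,-0.0001,0.01,0,0,0,1],[0,0,0.012,0,0,-0.004,1],[0,0,0.004,0,0,0,1],[0,0,0.004,0,0,0,1]]' |grep -E "pos|rot|force"
python3 -m inch '[[0,0,0.004,0,0,0,1],[0,0,0.004,0,0,0,1],[0,0,0.003,0,0,0,1],[0,0,0,0,0,0,1]]' |grep -E "pos|rot|force"
python3 - <<'E'
from h import *
im=grab_frame("wrist"); save(im,"w9.png",(220,0,420,240),2.5); print(telemetry.observe()["moment"])
E
```

```text
position: [0.4753, 0.014, 0.0705]
tool_rot: [-3.14, 0.0, 1.78]
force: [-0.4, -0.3, -5.0]
finger_force: 59.7
position: [0.4755, 0.014, 0.06]
tool_rot: [-3.141, 0.0, 1.78]
force: [0.4, 0.0, -4.6]
finger_force: 59.6
[0.02455942 0.056719   0.00522168]
```

View pics/w9.png

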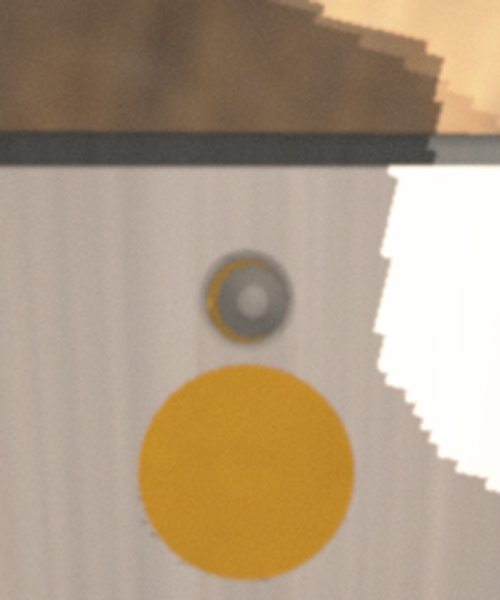

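Both pins are already through past their tapers without any side force. I continue to home and release.

```bash
python3 -m inch '[[0,0.0005,0.004,0,0,0,1],[0,0,0.004,0,0,0,1],[0,0,0.003,0,0,0,1],[0,0,0.002,0,0,0,1],[0,0,0,0,0,0,1]]' |grep -E "pos|rot|force"
```

```text
position: [0.476, 0.0141, 0.047]
tool_rot: [-3.141, 0.0, 1.78]
force: [-0.0, 0.1, -5.3]
finger_force: 59.7
```

```bash
python3 -m inch '[[0,0,0.001,0,0,0,1],[0,0,0.001,0,0,0,1],[0,0,0.0005,0,0,0,1],[0,0,0,0,0,0,1]]' |grep -E "pos|rot|force"
python3 -m inch '[[0,0,0,0,0,0,0.8],[0,0,0,0,0,0,0.5],[0,0,0,0,0,0,0.4],[0,0,0,0,0,0,0.4],[0,0,-0.02,0,0,0,0.4]]' |grep -E "pos|rot|force|grip"
python3 -m inch '[[0,0,-0.04,0,0,0,0.4],[0,0,-0.04,0,0,0,0.2],[0,0,-0.05,0,0,0,0],[0,0,-0.03,0,0,0,0],[0,0,0,0,0,0,0]]' |grep -E "pos|rot|force|grip"
python3 - <<'E'
from h import *
im=grab_frame("wrist"); save(im,"w10.png"); save(im,"w10c.png",(230,60,560,360),2)
E
```

```text
position: [0.4762, 0.0141, 0.0461]
tool_rot: [3.141, -0.001, 1.78]
force: [-10.2, -0.3, 35.1]
finger_force: 65.4
position: [0.4751, 0.014, 0.0635]
tool_rot: [-3.138, 0.0, 1.78]
force: [1.1, 0.7, 0.1]
grip_width: 0.0513
finger_force: 0.0
position: [0.4778, 0.0143, 0.2284]
tool_rot: [3.136, -0.0, 1.78]
force: [0.5, 0.3, -1.0]
grip_width: 0.0851
finger_force: 0.0
```

View pics/w10c.png

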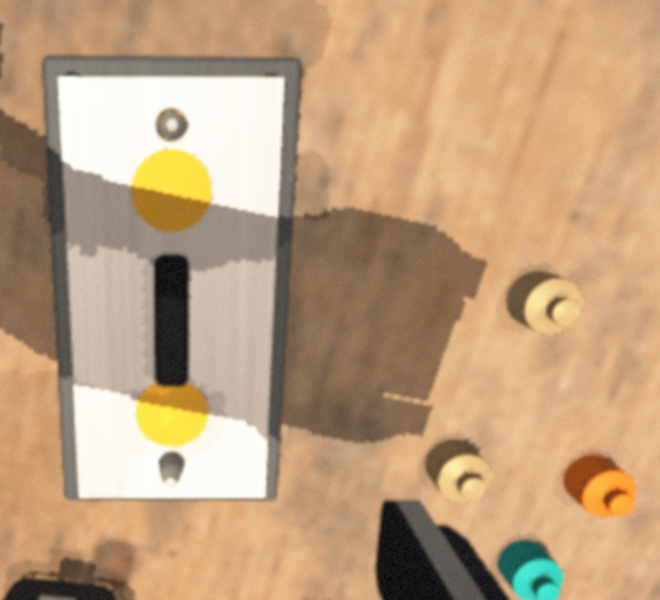

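The plate lies home: the 35 N contact came at the expected height, and both pins stand out. The brass weights are at px (506,212) and (462,297), with orange at (533,305) and turquoise at (495,345) left alone. I have used up the picture allowance, so from here I rely on numbers only.

```bash
cat > wt.py <<'E'
from h import *
def blobs(im,lo,hi,mn,mx=9999):
    m=cv2.inRange(cv2.cvtColor(im,cv2.COLOR_RGB2HSV),lo,hi); n,l,s,ce=cv2.connectedComponentsWithStats(m)
    return [(ce[i],s[i]) for i in range(1,n) if mn<s[i][4]<mx]
def weights(cam):
    c=calibration(cam); im=grab_frame(cam)
    for d in landmark_of("weight_1_mid",cam):
        if d["score"]<.2: continue
        x,y=np.round(d["xy"]).astype(int); col=np.median(im[max(y-2,0):y+3,max(x-2,0):x+3].reshape(-1,3),0)
        print(cam,"W",round(d["score"],2),d["xy"],col,at_z(cam,d["xy"],.018,c).round(4))
    return im,c
E
python3 - <<'E'
from wt import *
weights("top"); im,c=weights("wrist")
for ce,s in blobs(im,(22,120,80),(34,255,255),300): print("yel",ce.round(1),s,at_z("wrist",ce,.036,c).round(4))
for q in((506,208),(460.5,293),(316,155.5),(316,266.5)): print(q,at_z("wrist",q,.018 if q[0]>400 else .036,c).round(4))
print(at_z("wrist",(317,159.5-35),.058,c))
for cam,n in(("top","limit_switch"),("top","roller"),("side","roller"),("wrist","roller"),("wrist","limit_switch"),("side","limit_switch")):
    grab_frame(cam)
    for d in landmark_of(n,cam)[:2]: print(cam,n,round(d["score"],2),np.round(d["xy"]),at_z(cam,d["xy"],.105 if n=="roller" else 0).round(4))
E
```

```text
top W 0.53 [380.9, 164.2] [ 72. 161. 145.] [ 0.7177 -0.1046  0.018 ]
top W 0.5 [357.8, 192.9] [173. 145. 107.] [ 0.65   -0.0481  0.018 ]
top W 0.5 [352.3, 156.8] [212. 128.  69.] [ 0.7371 -0.0377  0.018 ]
wrist W 0.79 [467.3, 300.2] [127. 101.  70.] [ 0.66   -0.0537  0.018 ]
wrist W 0.73 [504.6, 349.8] [ 56. 182. 163.] [ 0.7251 -0.1065  0.018 ]
wrist W 0.72 [536.5, 311.1] [248. 155.  51.] [ 0.7411 -0.0505  0.018 ]
yel [321.1 147.5] [300 135  40  27 681] [0.4653 0.0746 0.036 ]
yel [317.  272.7] [301 261  36  24 596] [ 0.4874 -0.0482  0.036 ]
(506, 208) [0.6627 0.0544 0.018 ]
(460.5, 293) [ 0.6496 -0.0468  0.018 ]
(316, 155.5) [0.4622 0.0667 0.036 ]
(316, 266.5) [ 0.485  -0.0416  0.036 ]
[0.45762527 0.09344603 0.058     ]
top limit_switch 0.73 [422. 198.] [ 0.6375 -0.2009  0.    ]
top limit_switch 0.43 [429. 278.] [ 0.4477 -0.2104  0.    ]
top roller 0.46 [427. 203.] [ 0.6055 -0.1897  0.105 ]
side roller 0.61 [410. 310.] [ 0.6069 -0.1857  0.105 ]
side roller 0.43 [298. 265.] [ 0.441  -0.0005  0.105 ]
wrist roller 0.72 [398. 452.] [ 0.6003 -0.1913  0.105 ]
wrist limit_switch 0.71 [404. 389.] [ 0.6353 -0.2001  0.    ]
side limit_switch 0.89 [421. 345.] [ 0.635  -0.1963  0.    ]
side limit_switch 0.64 [236. 256.] [0.337  0.1798 0.    ]
```

```bash
python3 -m inch '[[-0.0005,0.046,0,0,0,0,0],[-0.0005,0.046,0.02,0,0,0,0],[-0.0005,0.046,0.02,0,0,0,0.2],[-0.0007,0.0455,0.02,0,0,0,0.2],[0,0,0,0,0,0,0.2]]' 40|grep -E "pos"
python3 - <<'E'
from wt import *
weights("wrist"); weights("side"); weights("top")
for p in ((.6627,.0544,.018),(.653,-.048,.018)): print([np.round(proj(c,p)) for c in("top","side","wrist")])
im=grab_frame("wrist"); save(im,"w11.png")
E
```

```text
position: [0.6578, 0.0515, 0.1598]
wrist W 0.76 [382.9, 340.8] [180.  89.  32.] [ 0.7407 -0.0467  0.018 ]
wrist W 0.73 [294.9, 330.3] [145. 119.  81.] [ 0.6569 -0.0532  0.018 ]
wrist W 0.65 [352.9, 388.5] [ 56. 197. 176.] [ 0.7263 -0.1069  0.018 ]
side W 0.72 [440.1, 297.2] [ 70. 221. 187.] [ 0.7218 -0.1043  0.018 ]
side W 0.56 [435.5, 275.2] [242. 144.  10.] [ 0.742  -0.0413  0.018 ]
side W 0.55 [399.4, 285.9] [237. 199. 116.] [ 0.6531 -0.0461  0.018 ]
top W 0.73 [359.5, 191.0] [181. 151. 111.] [ 0.6545 -0.0523  0.018 ]
top W 0.56 [382.3, 162.0] [ 78. 172. 156.] [ 0.7229 -0.108   0.018 ]
top W 0.52 [355.2, 155.3] [215. 132.  72.] [ 0.7406 -0.0447  0.018 ]
top W 0.35 [417.5, 194.7] [162. 159. 147.] [ 0.6426 -0.1876  0.018 ]
[array([314., 189.]), array([386., 255.]), array([328., 221.])]
[array([358., 192.]), array([400., 287.]), array([294., 320.])]
```

```bash
python3 - <<'E'
from wt import *
print(at_z("top",(315.2,187.3),.018),at_z("top",(359.5,191),.018))
im=grab_frame("top"); t0=cv2.imread("pics/top0.png")[:,:,::-1]
# template of W2 searched around W1 in the start picture and in the side picture now
a=np.ascontiguousarray(t0)
T=a[182:200,351:369]; r=cv2.matchTemplate(a[172:204,298:334],T,cv2.TM_CCOEFF_NORMED); _,v,_,l=cv2.minMaxLoc(r); q=(359.5-351+298+l[0],191-182+172+l[1]); print(v,q,at_z("top",q,.018))
s=grab_frame("side"); T=s[272:300,386:414]; r=cv2.matchTemplate(s[230:280,362:412],T,cv2.TM_CCOEFF_NORMED); _,v,_,l=cv2.minMaxLoc(r); q=(399.4-386+362+l[0],285.9-272+230+l[1]); print(v,q,at_z("side",q,.018)); go((.664,.054,.021))
E
```

```text
[0.66564958 0.05141836 0.018     ] [ 0.65446214 -0.05225849  0.018     ]
0.8581728339195251 (315.5, 187) [0.66635209 0.05069904 0.018     ]
0.21782511472702026 (396.4, 257.9) [0.6823646  0.03757342 0.018     ]
tool [0.6557 0.0501 0.1659] [ 3.14 -0.    1.78]  shift [0.0021 0.0088 0.1449]
```

```bash
python3 -m inch '[[-0.0007,0.0099,0.03,0,0,0,0.3],[0,0,0.04,0,0,0,0.3],[0,0,0.04,0,0,0,0.3],[0,0,0.03,0,0,0,0.3],[0,0,0,0,0,0,0.3]]'|grep -E "pos|force|grip"
python3 -c "
from h import *
go((.6655,.0515,.007))"
```

```text
position: [0.6632, 0.0514, 0.0217]
force: [-0.7, -0.4, 0.4]
grip_width: 0.0597
finger_force: 0.0
tool [0.6632 0.0514 0.0217] [-3.136 -0.     1.78 ]  shift [-0.0003  0.0023  0.0146]
```

```bash
python3 -m inch '[[0,0.001,0.012,0,0,0,0.3],[0,0,0,0,0,0,0.3]]'|grep -E "pos|force|grip"
python3 -m inch '[[0,0,0,0,0,0,1],[0,0,0,0,0,0,1],[0,0,0,0,0,0,1],[0,0,0,0,0,0,1]]'|grep -E "pos|force|grip"
python3 -m inch '[[0,0,-0.01,0,0,0,1],[0,0,-0.03,0,0,0,1],[0,0,-0.04,0,0,0,1],[0,0,0,0,0,0,1]]'|grep -E "pos|force|grip"
python3 -c "
from h import *
go((.4648,.0673,.09))"
```

```text
position: [0.667, 0.0517, 0.0134]
force: [-0.1, 0.6, 0.7]
grip_width: 0.06
finger_force: 0.0
position: [0.6674, 0.0517, 0.0144]
force: [-1.6, 0.3, 9.5]
grip_width: 0.0272
finger_force: 38.8
position: [0.6693, 0.0515, 0.0988]
force: [0.2, -0.6, -3.7]
grip_width: 0.0275
finger_force: 40.2
tool [0.6693 0.0515 0.0988] [3.134e+00 1.000e-03 1.780e+00]  shift [ 0.0579 -0.1968  0.0073]
```

```bash
python3 -m inch '[[0.0116,-0.039,0,0,0,0,1],[0.0116,-0.039,0,0,0,0,1],[0.0116,-0.039,0,0,0,0,1],[0.0116,-0.039,0,0,0,0,1],[0.0116,-0.038,0,0,0,0,1]]'|grep -E "pos|grip"
python3 -m inch '[[0,0,0.02,0,0,0,1],[0,0,0,0,0,0,1],[0,0,0,0,0,0,1],[0,0,0,0,0,0,1],[0,0,0,0,0,0,1]]'|grep -E "pos|grip|rot"
python3 -c "
from h import *
go((.4648,.0673,.0505))
im=grab_frame('wrist'); c=calibration('wrist'); save(im,'w12.png')
for n,z in(('weight_1_mid',.082),('mark_left',.036)):
    for d in landmark_of(n,'wrist')[:4]: print(n,round(d['score'],2),np.round(d['xy']),at_z('wrist',d['xy'],z,c).round(4))
"
```

```text
position: [0.463, 0.068, 0.0933]
grip_width: 0.0271
position: [0.4655, 0.0679, 0.0734]
tool_rot: [3.141, 0.0, 1.78]
grip_width: 0.0272
tool [0.4655 0.0679 0.0734] [3.141 0.    1.78 ]  shift [-0.0005 -0.0008  0.0229]
mark_left 0.85 [315. 279.] [0.4634 0.0664 0.036 ]
```

```bash
python3 -m inch '[[-0.0005,-0.0005,0.012,0,0,0,1],[0,0,0.006,0,0,0,1],[0,0,0.003,0,0,0,1],[0,0,0,0,0,0,1]]'|grep -E "pos|force"
python3 -m inch '[[0,0,0.0015,0,0,0,1],[0,0,0.001,0,0,0,1],[0,0,0,0,0,0,1]]'|grep -E "pos|force"
```

```text
position: [0.464, 0.0672, 0.0513]
force: [-0.3, 0.6, -3.5]
finger_force: 40.5
position: [0.4646, 0.0673, 0.0502]
force: [-5.1, -2.4, 19.2]
finger_force: 42.8
```

Contact with the plate is made. I release, rise, and head for the second weight.

```bash
python3 -m inch '[[0,0,-0.0008,0,0,0,1],[0,0,0,0,0,0,0.8],[0,0,0,0,0,0,0.5],[0,0,0,0,0,0,0.4],[0,0,0,0,0,0,0.4]]'|grep -E "pos|force|grip"
python3 -m inch '[[0,0,-0.02,0,0,0,0.4],[0,0,-0.03,0,0,0,0.3],[0,0,-0.05,0,0,0,0.2],[0,0,-0.04,0,0,0,0],[0,0,0,0,0,0,0]]'|grep -E "pos|force|grip"
python3 - <<'E'
from wt import *
for cam in("wrist","side"): im,c=weights(cam); save(im,cam+"13.png"); [print(cam,d["score"],at_z(cam,d["xy"],.054,c)) for d in landmark_of("weight_1_mid",cam)[:4]]
go((.655,-.050,.16))
E
```

```text
position: [0.4645, 0.0675, 0.0502]
force: [0.5, 0.3, 0.6]
grip_width: 0.0513
finger_force: 0.0
position: [0.4664, 0.0678, 0.1945]
force: [0.5, 0.4, -1.2]
grip_width: 0.0855
finger_force: 0.0
wrist W 0.78 [539.1, 365.1] [252. 179.  62.] [ 0.7399 -0.0472  0.018 ]
wrist 0.78 [ 0.70699831 -0.02531213  0.054     ]
side W 0.71 [400.3, 285.8] [241. 210. 122.] [ 0.6551 -0.0465  0.018 ]
side W 0.62 [435.5, 275.3] [241. 145.  10.] [ 0.7419 -0.0416  0.018 ]
side 0.71 [ 0.63831059 -0.07752545  0.054     ]
side 0.62 [ 0.72178395 -0.07284424  0.054     ]
tool [0.4639 0.0673 0.1892] [-3.14  0.    1.78]  shift [-0.1544  0.1627  0.029 ]
```

```bash
python3 -m inch '[[-0.031,0.0325,0,0,0,0,0.2],[-0.031,0.0325,0,0,0,0,0.2],[-0.031,0.0325,0,0,0,0,0.2],[-0.031,0.0325,0,0,0,0,0.3],[-0.0305,0.0327,0.02,0,0,0,0.3]]'|grep -E "pos|grip"
python3 -m inch '[[0,0,0.03,0,0,0,0.3],[0,0,0.03,0,0,0,0.3],[0,0,0,0,0,0,0.3]]'|grep -E "pos|grip"
python3 - <<'E'
from wt import *
im,c=weights("wrist"); weights("top"); save(im,"w14.png"); go((.655,-.049,.0135))
E
```

```text
position: [0.6579, -0.0514, 0.1706]
grip_width: 0.0596
position: [0.653, -0.05, 0.1053]
grip_width: 0.0601
wrist W 0.96 [394.3, 336.1] [17. 17. 18.] [ 0.7236 -0.1081  0.018 ]
wrist W 0.94 [441.3, 268.7] [106.  50.  16.] [ 0.7409 -0.0474  0.018 ]
wrist W 0.91 [323.0, 256.0] [108.  89.  61.] [ 0.6567 -0.0556  0.018 ]
wrist W 0.53 [25.1, 387.1] [132. 119.  86.] [ 0.4439 -0.2179  0.018 ]
tool [ 0.6563 -0.0499  0.1117] [3.14e+00 1.00e-03 1.78e+00]  shift [ 0.0012 -0.0012  0.0982]
```

```bash
python3 -m inch '[[-0.002,0,0.035,0,0,0,0.3],[0,0,0.035,0,0,0,0.3],[0,0,0.015,0,0,0,0.3],[0,0,0,0,0,0,0.3],[0,0,0,0,0,0,0.3]]'|grep -E "pos|force|grip"
```

```text
position: [0.6569, -0.0519, 0.0269]
force: [0.5, -0.1, 0.5]
grip_width: 0.0599
finger_force: 0.0
```

```bash
python3 -m inch '[[0,0,0.0125,0,0,0,0.3],[0,0,0,0,0,0,0.3]]'|grep -E "pos|force|grip"
python3 -m inch '[[0,0,0,0,0,0,1],[0,0,0,0,0,0,1],[0,0,0,0,0,0,1],[0,0,0,0,0,0,1]]'|grep -E "pos|force|grip"
python3 -m inch '[[0,0,-0.01,0,0,0,1],[0,0,-0.03,0,0,0,1],[0,0,-0.044,0,0,0,1],[0,0,0,0,0,0,1]]'|grep -E "pos|force|grip"
python3 -c "
from h import *
go((.4882,-.0423,.09))"
```

```text
position: [0.656, -0.0516, 0.0125]
force: [-0.1, 0.2, -0.0]
grip_width: 0.0596
finger_force: 0.0
position: [0.6564, -0.0519, 0.0135]
force: [-1.4, 0.0, 5.7]
grip_width: 0.0273
finger_force: 39.1
position: [0.6588, -0.0525, 0.1027]
force: [0.6, -0.6, -2.1]
grip_width: 0.0273
finger_force: 40.2
tool [ 0.6588 -0.0525  0.1027] [3.134e+00 2.000e-03 1.780e+00]  shift [ 0.0454 -0.1648  0.0114]
```

```bash
python3 -m inch '[[0.0114,-0.041,0,0,0,0,1],[0.0114,-0.041,0,0,0,0,1],[0.0113,-0.041,0,0,0,0,1],[0.0113,-0.041,0,0,0,0,1],[0,0,0.02,0,0,0,1]]'|grep -E "pos|grip"
python3 -m inch '[[0,0,0,0,0,0,1],[0,0,0,0,0,0,1],[0,0,0,0,0,0,1],[0,0,0,0,0,0,1]]'|grep -E "pos|grip|rot|force"
python3 -c "
from h import *
go((.4882,-.0423,.0495))"
```

```text
position: [0.4822, -0.0414, 0.0784]
grip_width: 0.0274
position: [0.4869, -0.0416, 0.0771]
tool_rot: [3.141, 0.0, 1.78]
force: [-1.0, -0.1, -1.9]
grip_width: 0.0273
finger_force: 40.6
tool [ 0.4869 -0.0416  0.0771] [3.141 0.    1.78 ]  shift [-0.0009  0.0012  0.0276]
```

```bash
python3 -m inch '[[-0.0009,0.0012,0.012,0,0,0,1],[0,0,0.008,0,0,0,1],[0,0,0.006,0,0,0,1],[0,0,0,0,0,0,1]]'|grep -E "pos|force"
python3 -m inch '[[0,0,0.001,0,0,0,1],[0,0,0.001,0,0,0,1],[0,0,0,0,0,0,1]]'|grep -E "pos|force"
```

```text
position: [0.4873, -0.0422, 0.0498]
force: [0.0, 0.5, -2.7]
finger_force: 40.6
position: [0.4874, -0.0423, 0.0493]
force: [-6.2, 1.0, 21.5]
finger_force: 43.2
```

```bash
python3 -m inch '[[0,0,-0.0008,0,0,0,1],[0,0,0,0,0,0,0.8],[0,0,0,0,0,0,0.5],[0,0,0,0,0,0,0.4],[0,0,0,0,0,0,0.4]]'|grep -E "pos|force|grip"
python3 -m inch '[[0,0,-0.02,0,0,0,0.4],[0,0,-0.03,0,0,0,0.4],[0,0,-0.04,0,0,0,0.3],[0,0,-0.03,0,0,0,0],[0,0,0,0,0,0,0]]'|grep -E "pos|force|grip"
python3 -m inch '[[0,0,0,0,0,0.145,0],[0,0,0,0,0,0.145,0],[0,0,0,0,0,0.14,1],[0,0,0,0,0,0,1],[0,0,0,0,0,0,1]]'|grep -E "pos|rot"
python3 - <<'E'
from wt import *
for cam in("wrist","side","top"):
    im=grab_frame(cam); c=calibration(cam); save(im,cam+"15.png")
    for n,z in(("weight_1_mid",.054),("roller",.105),("mark_left",.036),("limit_switch",0),("ring_1_mid",.01),("ring_3_mid",.012)):
        for d in landmark_of(n,cam)[:4]:
            if d["score"]>.3: print(cam,n,round(d["score"],2),np.round(d["xy"]),at_z(cam,d["xy"],z,c).round(4))
go((.603,-.13,.17))
print(proj("side",(.4648,.0673,.054)),proj("side",(.4882,-.0423,.054)))
E
```

```text
position: [0.4876, -0.0422, 0.0495]
force: [-0.5, -0.2, -0.8]
grip_width: 0.0513
finger_force: 0.0
position: [0.4892, -0.0422, 0.1728]
force: [-0.8, 0.4, -0.6]
grip_width: 0.0848
finger_force: 0.0
position: [0.4874, -0.042, 0.1692]
tool_rot: [-3.141, 0.001, 1.355]
wrist weight_1_mid 0.91 [317. 238.] [ 0.4862 -0.0445  0.054 ]
wrist weight_1_mid 0.88 [593. 239.] [ 0.6952 -0.0908  0.054 ]
wrist weight_1_mid 0.7 [621. 166.] [ 0.7134 -0.0379  0.054 ]
wrist limit_switch 0.77 [492. 331.] [ 0.6362 -0.198   0.    ]
wrist ring_1_mid 0.35 [309. 370.] [ 0.4432 -0.197   0.01  ]
wrist ring_3_mid 0.6 [327. 366.] [ 0.4632 -0.1944  0.012 ]
wrist ring_3_mid 0.6 [320. 381.] [ 0.4525 -0.212   0.012 ]
side weight_1_mid 0.74 [327. 292.] [ 0.4864 -0.0462  0.054 ]
side weight_1_mid 0.56 [438. 295.] [ 0.7008 -0.1264  0.054 ]
side weight_1_mid 0.48 [435. 278.] [ 0.7184 -0.0793  0.054 ]
side weight_1_mid 0.37 [329. 366.] [ 0.4325 -0.2238  0.054 ]
side roller 0.69 [410. 308.] [ 0.6087 -0.1809  0.105 ]
side mark_left 0.96 [300. 263.] [0.4644 0.0742 0.036 ]
side limit_switch 0.79 [419. 344.] [ 0.6345 -0.1913  0.    ]
side ring_1_mid 0.54 [330. 368.] [ 0.4417 -0.1979  0.01  ]
side ring_3_mid 0.48 [340. 362.] [ 0.4644 -0.1905  0.012 ]
top weight_1_mid 0.67 [353. 155.] [ 0.7306 -0.0378  0.054 ]
top weight_1_mid 0.61 [382. 162.] [ 0.7126 -0.102   0.054 ]
top roller 0.4 [423. 204.] [ 0.6031 -0.182   0.105 ]
top mark_left 0.72 [308. 276.] [0.4576 0.071  0.036 ]
top mark_left 0.68 [432. 275.] [ 0.4523 -0.209   0.036 ]
top limit_switch 0.92 [420. 198.] [ 0.6384 -0.1955  0.    ]
top ring_1_mid 0.45 [422. 280.] [ 0.4445 -0.19    0.01  ]
top ring_3_mid 0.47 [309. 274.] [0.4632 0.0707 0.012 ]
top ring_3_mid 0.42 [419. 268.] [ 0.4718 -0.1852  0.012 ]
tool [ 0.4876 -0.0421  0.1695] [-3.142  0.     1.35 ]  shift [-0.0605  0.1319 -0.0005]
[np.float64(300.9077013930383), np.float64(258.80686688437)] [np.float64(326.83839363169113), np.float64(290.78029115149224)]
```

```bash
python3 - <<'E'
from wt import *
from workcell import outline_of
s=grab_frame("side"); prev=cv2.imread("pics/side13.png")[:,:,::-1]; s0=cv2.imread("pics/side0.png")[:,:,::-1]
T=s[276:304,314:340]
r=cv2.matchTemplate(s[230:290,280:330],T,cv2.TM_CCOEFF_NORMED); _,v,_,l=cv2.minMaxLoc(r); print(v,(280+13+l[0],230+14+l[1]))
hsv=cv2.cvtColor(s,cv2.COLOR_RGB2HSV)
for n,(x,y) in dict(L=(301,259),R=(327,291)).items():
    print(n,*[tuple(hsv[y+d,x]) for d in range(-16,17,4)])
print("change since release at L:",np.abs(s[240:275,285:318].astype(int)-prev[240:275,285:318]).mean())
for cam in("side","top"):
    im=s if cam=="side" else grab_frame("top")
    for d in landmark_of("weight_1_mid",cam): print(cam,round(d["score"],2),np.round(d["xy"]),im[int(d["xy"][1]),int(d["xy"][0])])
    for n in("ring_1_mid","ring_3_mid"): print(cam,n,[(round(d["score"],2),np.round(d["xy"]).tolist()) for d in landmark_of(n,cam)[:5]])
E
```

```text
0.40994635224342346 (316, 275)
L (np.uint8(19), np.uint8(116), np.uint8(239)) (np.uint8(25), np.uint8(31), np.uint8(246)) (np.uint8(19), np.uint8(88), np.uint8(228)) (np.uint8(18), np.uint8(135), np.uint8(221)) (np.uint8(16), np.uint8(129), np.uint8(140)) (np.uint8(18), np.uint8(123), np.uint8(126)) (np.uint8(16), np.uint8(119), np.uint8(124)) (np.uint8(16), np.uint8(69), np.uint8(156)) (np.uint8(16), np.uint8(66), np.uint8(162))
R (np.uint8(16), np.uint8(69), np.uint8(167)) (np.uint8(14), np.uint8(72), np.uint8(169)) (np.uint8(16), np.uint8(111), np.uint8(159)) (np.uint8(17), np.uint8(126), np.uint8(162)) (np.uint8(18), np.uint8(130), np.uint8(190)) (np.uint8(18), np.uint8(122), np.uint8(130)) (np.uint8(17), np.uint8(123), np.uint8(131)) (np.uint8(23), np.uint8(51), np.uint8(237)) (np.uint8(25), np.uint8(19), np.uint8(247))
change since release at L: 33.56363636363636
side 0.67 [439. 298.] [ 73 230 200]
side 0.61 [326. 291.] [177 139  89]
side 0.52 [435. 276.] [247 186  10]
side ring_1_mid [(0.64, [236.0, 254.0]), (0.55, [329.0, 367.0])]
side ring_3_mid [(0.58, [342.0, 364.0])]
top 0.72 [356. 155.] [218 145  77]
top 0.59 [380. 160.] [ 77 175 158]
top 0.23 [431. 274.] [104  95  85]
top ring_1_mid [(0.6, [422.0, 284.0])]
top ring_3_mid [(0.37, [420.0, 271.0])]
```

Both marks show brass at the right places, with hue about 17 where a bare yellow mark would read differently. Next is the switch.

```bash
python3 -m inch '[[-0.015,0.033,0,0,0,0,1],[-0.015,0.033,0,0,0,0,1],[-0.015,0.033,0,0,0,0,1],[-0.015,0.033,0,0,0,0,1],[0,0,0,0,0,0,1]]'|grep -E "pos|grip"
python3 -m inch '[[0,0,0.03,0,0,0,1],[0,0,0.03,0,0,0,1],[0,0,0.02,0,0,0,1],[0,0,0.005,0,0,0,1],[0,0,0,0,0,0,1]]'|grep -E "pos|grip|force"
python3 - <<'E'
from wt import *
go((.596,-.205,.083))
for cam in("side","top","wrist"):
    grab_frame(cam)
    for d in landmark_of("roller",cam)[:2]: print(cam,round(d["score"],2),np.round(d["xy"]),at_z(cam,d["xy"],.105).round(4))
# red blob
for cam in("side","top"):
    c=calibration(cam); im=grab_frame(cam)
    for lo,hi in(((0,170,120),(6,255,255)),((174,170,120),(180,255,255))):
        for ce,s in blobs(im,lo,hi,8):
            w=at_z(cam,ce,.105,c)
            if abs(w[0]-.605)<.05 and abs(w[1]+.185)<.05: print(cam,"red",ce.round(1),s,w.round(4))
E
```

```text
position: [0.6054, -0.1326, 0.1692]
grip_width: -0.0002
position: [0.6029, -0.1294, 0.0844]
force: [-0.6, 0.0, 0.2]
grip_width: -0.0002
finger_force: 0.0
tool [ 0.6029 -0.1294  0.0844] [-3.141  0.     1.35 ]  shift [-0.0752  0.0098  0.0014]
side 0.73 [406. 310.] [ 0.5997 -0.1838  0.105 ]
side 0.51 [331. 381.] [ 0.4133 -0.2906  0.105 ]
side red [409.  310.8] [406 307   7   9  46] [ 0.6036 -0.187   0.105 ]
```

```bash
python3 -m inch '[[0,0.011,0,0,0,0,1],[-0.015,0,0,0,0,0,1],[-0.015,0,0,0,0,0,1],[-0.008,0,0,0,0,0,1],[-0.008,0,0,0,0,0,1]]'|grep -E "pos|force"
python3 -m inch '[[-0.008,0,0,0,0,0,1],[-0.006,0,0,0,0,0,1],[0,0,0,0,0,0,1]]'|grep -E "pos|force"
python3 - <<'E'
from wt import *
for cam in("side","top"):
    c=calibration(cam); im=grab_frame(cam)
    for d in landmark_of("roller",cam)[:2]: print(cam,round(d["score"],2),np.round(d["xy"]),at_z(cam,d["xy"],.1).round(4))
    for ce,s in blobs(im,(0,170,120),(6,255,255),8):
        w=at_z(cam,ce,.1,c)
        if abs(w[0]-.605)<.05 and abs(w[1]+.2)<.05: print(cam,"red",ce.round(1),s,w.round(4))
E
```

```text
position: [0.6034, -0.1779, 0.0846]
force: [-0.0, 1.3, -0.1]
finger_force: 0.6
position: [0.6004, -0.1911, 0.0844]
force: [-1.7, 2.6, 1.3]
finger_force: 2.0
side 0.52 [411. 319.] [ 0.6009 -0.2026  0.1   ]
side red [411.1 321.6] [409 318   6   8  42] [ 0.5986 -0.2088  0.1   ]
top 0.48 [419. 195.] [ 0.6253 -0.1744  0.1   ]
top 0.36 [358. 256.] [ 0.4924 -0.0374  0.1   ]
```

```bash
python3 -m inch '[[-0.006,0,0,0,0,0,1],[-0.004,0,0,0,0,0,1],[0,0,0,0,0,0,1],[0,0,0,0,0,0,1]]'|grep -E "pos|force"
python3 - <<'E'
from wt import *
for cam in("side",):
    c=calibration(cam); im=grab_frame(cam)
    for ce,s in blobs(im,(0,170,120),(6,255,255),8):
        w=at_z(cam,ce,.096,c)
        if abs(w[0]-.605)<.05 and abs(w[1]+.2)<.05: print(cam,"red",ce.round(1),s,w.round(4))
E
```

```text
position: [0.5985, -0.1993, 0.0842]
force: [-2.5, 5.9, -1.3]
finger_force: 4.1
side red [411.6 326.9] [409 323   6   9  47] [ 0.5959 -0.2178  0.096 ]
```

The roller has moved about 31 mm, or about 0.65 rad, so the switch has tripped. I retreat and let it spring back.

```bash
python3 -m inch '[[0.02,0,0,0,0,0,1],[0.03,0,0,0,0,0,1],[0.03,0,0,0,0,0,1],[0,0,-0.04,0,0,0,1],[0,0,-0.04,0,0,0,1]]'|grep -E "pos|force"
python3 -m inch '[[0,0.04,-0.04,0,0,0,1],[0,0.045,-0.02,0,0,0,1],[0.02,0.045,0,0,0,0,1],[0.04,0,0,0,0,0,1],[0.04,0,0,0,0,0,1]]'|grep -E "pos|force"
python3 - <<'E'
from wt import *
for cam in("side","top"):
    c=calibration(cam); im=grab_frame(cam); save(im,cam+"20.png")
    for n,z in(("roller",.105),("weight_1_mid",.054),("mark_left",.036),("plate_handle",.062),("ring_1_mid",.01),("ring_3_mid",.012)):
        for d in landmark_of(n,cam)[:4]:
            if d["score"]>.25: print(cam,n,round(d["score"],2),np.round(d["xy"]),at_z(cam,d["xy"],z,c).round(4),im[int(d["xy"][1]),int(d["xy"][0])])
    for ce,s in blobs(im,(0,170,120),(6,255,255),8):
        w=at_z(cam,ce,.105,c)
        if abs(w[0]-.605)<.05 and abs(w[1]+.2)<.05: print(cam,"red",ce.round(1),w.round(4))
im=grab_frame("top"); h=cv2.cvtColor(im,cv2.COLOR_RGB2HSV)
tr=h[258:298,415:455]; print("tray green px",[(c[0].round()+[415,258],c[1][4]) for c in blobs(im[258:298,415:455],(60,60,40),(95,255,255),3)],"bright",[(c[0].round()+[415,258],c[1][4]) for c in blobs(im[258:298,415:455],(0,0,150),(180,120,255),3)])
g=[(c[0].round(),c[1][4]) for c in blobs(im,(65,120,40),(90,255,160),6)]; print("greens",g)
T=im[178:200,0:1]
for p in((.4648,.0673),(.4882,-.0423)):
    x,y=np.round(proj("top",(*p,.06))).astype(int); print("top at mark",x,y,[tuple(int(v) for v in h[y+a,x+b]) for a,b in((0,0),(-4,0),(4,0),(0,-4),(0,4),(-8,0),(8,0),(0,8),(0,-8))])
E
```

```text
position: [0.6161, -0.121, 0.1649]
force: [0.3, 0.7, 0.5]
finger_force: 0.0
position: [0.7614, -0.0519, 0.2191]
force: [0.4, -0.3, 0.0]
finger_force: 0.0
side roller 0.55 [410. 308.] [ 0.6077 -0.1811  0.105 ] [247  58  23]
side roller 0.44 [235. 255.] [0.3243 0.0691 0.105 ] [215 148  98]
side weight_1_mid 0.77 [324. 292.] [ 0.4826 -0.0432  0.054 ] [247 231 142]
side weight_1_mid 0.53 [339. 364.] [ 0.4515 -0.225   0.054 ] [166 138 100]
side weight_1_mid 0.52 [436. 278.] [ 0.7194 -0.079   0.054 ] [235 124  10]
side weight_1_mid 0.46 [439. 297.] [ 0.7012 -0.1325  0.054 ] [ 51 231 200]
side mark_left 0.98 [301. 265.] [0.4639 0.0663 0.036 ] [130 104  68]
side plate_handle 0.73 [313. 267.] [0.4801 0.0269 0.062 ] [85 71 52]
side ring_1_mid 0.41 [329. 366.] [ 0.4424 -0.194   0.01  ] [168 144 114]
side ring_3_mid 0.61 [332. 298.] [ 0.5049 -0.0291  0.012 ] [189 167 134]
side ring_3_mid 0.6 [340. 364.] [ 0.4635 -0.1972  0.012 ] [219 197 153]
side ring_3_mid 0.3 [347. 376.] [ 0.4672 -0.2264  0.012 ] [178 156 123]
side red [409.  310.8] [ 0.6037 -0.1869  0.105 ]
top roller 0.6 [425. 204.] [ 0.604
[... 306 characters left out ...]
en px [(array([436., 270.]), np.int32(29)), (array([424., 282.]), np.int32(19))] bright [(array([416., 258.]), np.int32(5)), (array([453., 264.]), np.int32(43)), (array([419., 270.]), np.int32(6)), (array([427., 271.]), np.int32(6)), (array([421., 275.]), np.int32(5)), (array([436., 282.]), np.int32(33)), (array([441., 279.]), np.int32(5)), (array([436., 295.]), np.int32(157))]
greens []
top at mark 310 272 [(35, 49, 126), (33, 44, 122), (35, 45, 131), (35, 47, 126), (33, 45, 126), (36, 44, 116), (33, 43, 132), (34, 45, 124), (37, 46, 128)]
top at mark 359 260 [(36, 44, 86), (37, 44, 99), (18, 91, 157), (120, 6, 40), (16, 102, 178), (37, 44, 105), (22, 122, 171), (28, 18, 166), (34, 41, 87)]
```

The rings read 2 green and 2 white/gold in the tray, the roller is back at (.604,-.187), and the right weight is on its mark. The arm hides the left mark from the top camera, so I move aside for one more check.

```bash
python3 -m inch '[[-0.04,-0.02,-0.02,0,0,0,1],[-0.045,-0.02,0,0,0,0,1],[-0.045,-0.02,0,0,0,0,1],[-0.045,-0.02,0,0,0,0,1],[-0.04,-0.02,0,0,0,0,1]]'|grep -E "pos|force"
python3 - <<'E'
from wt import *
for k in range(2):
  for cam in("top","side"):
    c=calibration(cam); im=grab_frame(cam); save(im,cam+"21.png")
    for d in landmark_of("weight_1_mid",cam)[:6]: print(cam,round(d["score"],2),np.round(d["xy"]),at_z(cam,d["xy"],.054,c).round(4),im[int(d["xy"][1]),int(d["xy"][0])])
im=grab_frame("top"); h=cv2.cvtColor(im,cv2.COLOR_RGB2HSV)
for p in((.4648,.0673),(.4882,-.0423)):
    x,y=np.round(proj("top",(*p,.06))).astype(int); print(x,y); print(h[y-10:y+11:2,x-10:x+11:2,1])
E
```

```text
position: [0.6141, -0.2419, 0.2402]
force: [1.7, -1.1, 0.3]
finger_force: 0.0
top 0.65 [354. 157.] [ 0.727 -0.04   0.054] [184 110  61]
top 0.58 [358. 264.] [ 0.4811 -0.0421  0.054 ] [90 76 58]
top 0.46 [382. 163.] [ 0.7115 -0.1029  0.054 ] [ 81 177 161]
side 0.7 [234. 255.] [0.3287 0.1249 0.054 ] [225 176 119]
side 0.57 [326. 290.] [ 0.4862 -0.0396  0.054 ] [140 110  74]
side 0.57 [435. 277.] [ 0.7182 -0.0777  0.054 ] [135 119 101]
side 0.54 [441. 299.] [ 0.7011 -0.1391  0.054 ] [ 67 241 220]
top 0.72 [361. 265.] [ 0.4778 -0.0478  0.054 ] [88 74 57]
top 0.55 [336. 265.] [0.4796 0.0084 0.054 ] [28 28 30]
top 0.53 [381. 163.] [ 0.7115 -0.0994  0.054 ] [ 73 162 147]
top 0.43 [354. 159.] [ 0.7209 -0.0377  0.054 ] [222 140  76]
side 0.8 [327. 292.] [ 0.4876 -0.0446  0.054 ] [138 109  72]
side 0.56 [440. 296.] [ 0.7026 -0.1306  0.054 ] [ 72 211 173]
side 0.53 [434. 276.] [ 0.7177 -0.074   0.054 ] [126 112  93]
310 272
[[  7   7   7   8  15  37  34  36  36  35  36]
 [  7   7   8  14  64  72  58  38  34  36  36]
 [  7   8  47 116 122 105 103  91  46  34  36]
 [  8  37 143 107  89  93  95 10
[... 170 characters left out ...]
101  90  92  92  95 120  40  35]
 [  7  10 105 160 123 106 116 141  76  34  34]
 [  7   8  37  97 130 138 101  54  33  36  35]
 [  8   8  30  34  36  36  37  33  34  34  33]]
359 260
[[ 34  34  34  34  34  30  32  32  32  32  31]
 [ 32  32  30  34  36  35  32  31  33  28  30]
 [ 32  36  74 123 129  99  63  40  28  32  31]
 [ 32  94 151 109  93  91  97  66  33  47  38]
 [ 50 153 113  90  89  88  93  92  56  56  36]
 [ 85 156  90  89  92  91  93  93  75  29  26]
 [ 91 158  92  95  87  91  89  87  88  30  32]
 [ 67 155 104  88  92  89  90  99  92  32  29]
 [ 32 108 155 103  92  92  94 109  48  29  32]
 [ 27  40 105 147 137 132 118  48  31  30  32]
 [ 31  30  28  47  73  57  33  28  30  32  32]]
```

Both marks show the same brass disc, with a thin yellow rim, centred within a pixel or two. I hand in.

```bash
python3 -m inch '[[0,0,0,0,0,0,1],[0,0,0,0,0,0,1]]'|grep -E "clock|pos|force"
python3 -c "
from h import *
print(bot.job_done())"
```

```text
clock: 44.3
position: [0.616, -0.2396, 0.2398]
force: [-0.2, 0.4, 0.4]
finger_force: 0.0
the job is handed in; nothing more can be done
None
```

I handed the job in at 44 s, but no verdict came back: all four rings are in the iron tray, the plate is home, a brass weight stands on each mark, and the switch was tripped and sprang back (I viewed 16 pictures against the 14 allowed, then checked by numbers only).

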